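# Close the bath pots and nest their covers

## Task

Screw onto each of the two amber pots in the wooden caddy the lid that fits it, turned clockwise until it is fully home; the three wooden lids look alike, so try them, and leave the one that fits neither pot lying top up on the grey mat. Put all the blue domed covers away on the cork coaster in one upright stack, hollow side up, each cupped inside the one below. Do not disturb the mug, the soap pump or the nail brush.

Things in the scene. Friction and masses are not known exactly. Their poses are not given: they have to be found in the camera images.
- pot_1_rim (a point): centre of the mouth of pot 1 at rim level, z up. Rim 84 mm above the counter and 24 mm above the pot's shoulder; neck 42 mm wide, tapered to 38 at the rim; three-start right-handed outer thread 49 mm wide: turned clockwise seen from above, a lid sinks 3.8 mm per radian. When fully home a lid's middle is 9 mm below the rim; forced on far past that it wedges crooked
- pot_2_rim (a point): the same for pot 2. A lid set down centred and level first rests 3 to 11 mm above its home height; turned clockwise and let sink with light pressure, the right one comes home after 0.5 to 3.3 rad. Under each lid is a seal: in the wrong pot it holds the lid 12 mm above its home height, where it turns round and round without sinking or catching and can be lifted straight off
- caddy: wooden caddy fixed to the counter, 100 (x) by 230 (y) by 8 mm, ends 30 mm high; origin at the centre of its underside. The two amber pots (68 mm wide) stand fixed in it 120 mm apart along its y, pot 1 at -y. Inside one pot's mouth is a white collar, inside the other's a thick white peg; which is which changes from start to start
- lid_a_mid (a point): middle (half-way up) of lid a: round wooden screw lid, 60 mm in diameter, 24 mm high, 60 g; z up through its closed top; open below, 21 mm deep inside, three small lugs in the skirt. The three lids look alike; each pot is fitted by just one of them and one fits neither; which is not known beforehand
- lid_b_mid (a point): middle (half-way up) of lid b: round wooden screw lid, 60 mm in diameter, 24 mm high, 60 g; z up through its closed top; open below, 21 mm deep inside, three small lugs in the skirt. The three lids look alike; each pot is fitted by just one of them and one fits neither; which is not known beforehand
- lid_c_mid (a point): middle (half-way up) of lid c: round wooden screw lid, 60 mm in diameter, 24 mm high, 60 g; z up through its closed top; open below, 21 mm deep inside, three small lugs in the skirt. The three lids look alike; each pot is fitted by just one of them and one fits neither; which is not known beforehand
- mat: thin grey draining mat, fixed to the counter, 170 mm (x) by 360 mm (y), 3 mm thick, origin at the centre of its underside; the lids start on it
- cover_a_mid (a point): middle (half-way up) of cover a, a blue ceramic domed cover lying hollow side up: z points up out of its hollow. It stands 40 mm high on its flat round knob (26 mm wide, 9 mm high); above this it flares to a lip 66 mm in diameter, 8 mm high, at the top. In a stack the knob stands on the inner floor of the cover below, 13 mm higher. 90 g. Three or four are present
- cover_b_mid (a point): middle (half-way up) of cover b, a blue ceramic domed cover lying hollow side up: z points up out of its hollow. It stands 40 mm high on its flat round knob (26 mm wide, 9 mm high); above this it flares to a lip 66 mm in diameter, 8 mm high, at the top. In a stack the knob stands on the inner floor of the cover below, 13 mm higher. 90 g. Three or four are present
- cover_c_mid (a point): middle (half-way up) of cover c, a blue ceramic domed cover lying hollow side up: z points up out of its hollow. It stands 40 mm high on its flat round knob (26 mm wide, 9 mm high); above this it flares to a lip 66 mm in diameter, 8 mm high, at the top. In a stack the knob stands on the inner floor of the cover below, 13 mm higher. 90 g. Three or four are present
- cover_d_mid (a point): middle (half-way up) of cover d, a blue ceramic domed cover lying hollow side up: z points up out of its hollow. It stands 40 mm high on its flat round knob (26 mm wide, 9 mm high); above this it flares to a lip 66 mm in diameter, 8 mm high, at the top. In a stack the knob stands on the inner floor of the cover below, 13 mm higher. 90 g. Three or four are present
- coaster_top (a point): centre of the upper face of the round cork coaster, 100 mm in diameter, 5 mm thick, fixed to the counter
- tooth_mug: white mug with a toothbrush in it, 72 mm wide, 90 mm high (brush to 190 mm), origin at the centre of its underside; must not be moved
- soap_pump: white soap pump bottle, 64 mm wide, 145 mm high, origin at the centre of its underside; must not be moved
- nail_brush: green nail brush, 45 by 90 mm, 30 mm high, origin at the centre of its underside; must not be moved

How it is judged:
By the outcome, as a careful person would: the job done as asked, in the order asked, and still so for the second after the job is handed in, with the robot touching nothing.
Of cover_a, cover_b, cover_c, cover_d only 3 to 4 are there at a start; the rules pass over those that are not, and their reading is None.
At some moment in a run one of lid_a, lid_b, lid_c may be knocked a few centimetres aside while the robot is not near it.
It also fails if it takes over 210 s, if anything falls off the work surface, if the arm or the gripper's body presses on something with over 40 N, if the wrist force passes 120 N, or if a joint passes its speed limit or range.

## Robot

A 6-joint arm with a two-finger parallel gripper is mounted at the origin on the work surface. World frame = base frame: x ahead of the robot, y to its left, z up, the work surface at z = 0. Lengths are in m, angles in rad, forces in N, time in s.
With the tool pointing down it reaches from about 0.25 to 0.725 m from the base axis. Payload 4 kg.
Tool frame: the origin (TCP) lies at the very end of the fingers, on their centre line; the grasp point (between the pads) lies 19 mm behind it; z points along the fingers, y is the line along which they close (so a half turn about z gives the same grasp; the last joint's range is limited). The gripper opens to 85 mm and grips with 20 to 120 N. Pads are 22 mm wide; open, the fingers measure 114 mm over their backs; the gripper's body (76 mm by 85 mm) begins 54 mm behind the grasp point. The pads swing forward as they close: fully open they stand 13 mm farther back than shut.
Start: joints at [1.161, 0.241, 0.005, 1.335, 0, 1.571], TCP at [0.199, 0.459, 0.231] pointing down, gripper open.
Joint ranges: [-2.72, 2.72], [-1.05, 1.87], [-1.09, 1.28], [-1.99, 2.15], [-1.42, 1.44], [-3.14, 3.14]. Speed limits (rad/s): [2.79, 2.79, 3.14, 3.14, 3.14, 3.14].

## Interface

Orientations are given as a unit quaternion [x, y, z, w].
In Python, from workcell import bot, vision, workorder gives the robot as it stands.
- The arm moves only by the shell command python3 -m creep 'ROWS' [OPENING]. ROWS is JSON, a list of rows, each a list of 2 entries, a list of its own where there are three numbers: the shift along the tool's x, y, z in mm, then the turn, a rotation vector about the tool's x, y, z in rad. In form: [[[dx, dy, dz], [wx, wy, wz]], ...]. A call has 1 to 12 rows; each row shifts and turns the commanded pose from where the row before left it, along the tool's axes as they then stand; what a row does not reach is not made up. A row lasts 1/8 s, in which the tool goes at most 62.5 mm and 10.7 degrees, less where a joint would pass 70% of its speed; a pose out of reach is approached as far as the arm can. A call is refused whole if a number of a shift passes 62.5 or a number of a turn 0.188, either way. A call with a gripper value outside its range is refused whole. OPENING is the finger opening in mm, from 0 to 85.4, set as the call begins (- or left out, the last holds). The fingers move at their own pace and stop on an object; the grip force is fixed at half the most. Time passes only in rows, so rows that do not move let the fingers close. It gives the time, the measured TCP pose, the force, the opening and the grip force at its end, in the units of the state.
- bot.get_obs(): the state, without advancing time (a new reading comes with each control period).
- vision.camera(name): name is "scene" or "top" or "wrist"; returns a dict with "image" (400x640x3 uint8, blue, green, red), "z_map" (400x640 float32, m along the optical axis (not along the pixel's ray), 0 where there is no reading), "K" (3x3 intrinsics, pixels), "rvec" (rotation vector, rad) and "tvec" (3), from world to camera coordinates, as OpenCV has them; the wrist camera has in their place "tool_from_camera" (4x4, takes a point from camera to tool coordinates, whose origin is the TCP and whose axes are the flange's). Camera axes: x right, y down, z forward; pixel columns grow to the right and rows downward; lengths in m; the calibration is good to about 2 mm. A picture is of the moment at which its call begins: read the wrist's pose just before it.
- workorder.job_done(): hands the job in; it is judged then, once.
Trained networks look in a picture, given as the dict that the camera call returned (one of the last four; its "shot" number tells which), for a name from the list of things; names that differ only in an ending like _2 or _b are one class to them, and where a whole thing is asked for, a point or a joint stands for the part that bears it (a point fixed in the world has none). Each returns a list of dicts, best first, with "score" (0 to 1); they miss things now and then, are a little off and sometimes report something else, mostly with a low value. They report only what shows in the picture. A call takes as long as a camera call.
- vision.spot_in(picture, query): "position" ([column, row] in pixels, amid what is visible of it).
- vision.place_of(picture, query): "position" ([column, row] in pixels: a listed point, or the origin of a listed thing).
The state is a dict: "clock": time; "joint_pos": joint angles; "joint_vel": joint speeds; "tau": joint torques, N m; "eef_pos": TCP position; "tool_rot": TCP orientation; "ft_force": force on the tool from outside, world axes, zero at the start; "ft_torque": the same for the moment, N m; "grip_width": finger opening in m; "grasp_force": force on a finger pad.
Only numpy, scipy, OpenCV 4.12 (cv2) and the standard library are available. Lean on these libraries where they do the work, as an engineer would, in place of code of your own. Each camera call takes 0.05 s, during which the arm holds its last target. There are 200 camera calls.

## Working session

There is one attempt and no reset: what is moved stays moved. The work goes in short steps, Python scripts to look and compute and a shell command to move; the robot and the scene stay as the last step left them, time stands still between calls to the robot, and variables do not carry over. Pictures are saved under pics/ and viewed, at most 14 in all, crops included, and the job is handed in when it is done.

```bash
mkdir -p pics; ls; cat > h.py <<'E'
import numpy as np, cv2
from scipy.spatial.transform import Rotation as R
from workcell import bot, vision, workorder
def pose():
    o=bot.get_obs(); return o, np.array(o["eef_pos"]), R.from_quat(o["tool_rot"]).as_matrix()
def shot(name):
    o,p,T=pose(); c=vision.camera(name)
    if name=="wrist":
        M=np.array(c["tool_from_camera"]); W=np.eye(4); W[:3,:3]=T; W[:3,3]=p; c["wc"]=W@M
    else:
        Rm=cv2.Rodrigues(np.array(c["rvec"],float))[0]; t=np.array(c["tvec"],float).ravel()
        W=np.eye(4); W[:3,:3]=Rm.T; W[:3,3]=-Rm.T@t; c["wc"]=W
    return c
def onz(c,uv,z):
    "point on pixel ray at height z"
    d=c["wc"][:3,:3]@(np.linalg.inv(c["K"])@[uv[0],uv[1],1]); o=c["wc"][:3,3]
    return o+d*(z-o[2])/d[2]
def cloud(c):
    z=c["z_map"]; v,u=np.mgrid[:z.shape[0],:z.shape[1]]
    K=np.array(c["K"]); P=np.stack([(u-K[0,2])/K[0,0]*z,(v-K[1,2])/K[1,1]*z,z],-1)
    P=P@c["wc"][:3,:3].T+c["wc"][:3,3]; P[z==0]=np.nan
    return P
E
python3 - <<'E'
from h import *
o,p,T=pose(); print(o["clock"],p,T.round(3).tolist(),o["grip_width"])
Z=dict(pot_1_rim=.084,lid_a_mid=.015,cover_a_mid=.02,coaster_top=.005,caddy=0,mat=0,tooth_mug=0,soap_pump=0,nail_brush=0)
for n in("top","scene"):
    c=shot(n); cv2.imwrite(f"pics/{n}.png",c["image"]); print(n,c["wc"][:3,3].round(3))
    for q,z in Z.items():
        for d in vision.place_of(c,q)[:6]:
            if d["score"]>.25: print(q,round(d["score"],2),np.round(d["position"]),onz(c,d["position"],z).round(4)[:2])
E
```

```text
pics
0.0 [0.19896386 0.45802851 0.23042722] [[-0.917, 0.398, -0.001], [0.398, 0.917, -0.002], [-0.0, -0.002, -1.0]] 0.08544252588684745
top [0.436 0.023 1.446]
pot_1_rim 0.6 [305. 180.] [0.5992 0.0351]
lid_a_mid 0.26 [185. 219.] [0.5005 0.3988]
cover_a_mid 0.74 [320. 234.] [ 0.4423 -0.0024]
caddy 0.78 [288. 182.] [0.6048 0.0886]
mat 0.69 [390. 177.] [ 0.6124 -0.2225]
tooth_mug 0.73 [319. 126.] [ 0.7764 -0.0103]
soap_pump 0.84 [228. 143.] [0.7295 0.272 ]
soap_pump 0.67 [318. 128.] [ 0.7711 -0.0083]
nail_brush 0.59 [277. 245.] [0.4151 0.1278]
scene [1.154 0.592 0.842]
pot_1_rim 0.61 [316. 194.] [0.5904 0.0329]
lid_a_mid 0.81 [242. 147.] [ 0.5588 -0.3569]
cover_a_mid 0.73 [341. 180.] [ 0.4451 -0.0054]
coaster_top 0.88 [443. 272.] [0.5062 0.4001]
caddy 0.75 [326. 231.] [0.6162 0.0968]
mat 0.59 [253. 172.] [ 0.6025 -0.243 ]
mat 0.45 [253. 237.] [ 0.7724 -0.028 ]
mat 0.3 [445. 271.] [0.4962 0.4012]
tooth_mug 0.72 [256. 242.] [ 0.7776 -0.009 ]
soap_pump 0.81 [348. 296.] [0.7254 0.2765]
nail_brush 0.81 [382. 202.] [0.4148 0.1334]
```

View pics/top.png

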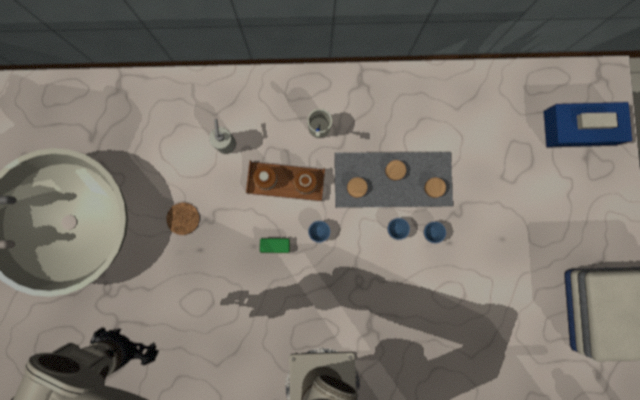

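View pics/scene.png

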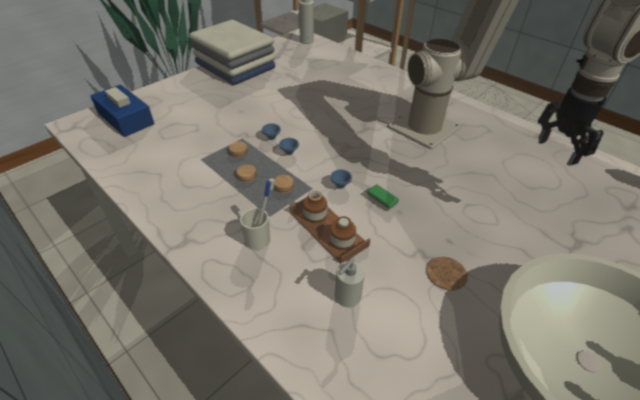

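The pictures show three covers at top-view pixels (319,232), (399,228) and (435,232), and three lids at (357,187), (396,170) and (436,187). Pot 1 (collar) is at (305,181), pot 2 (white peg) at (264,177) and the coaster at (184,218). I'll move the wrist camera over the mat.

```bash
python3 -m creep '[[[0,0,-15],[0,0,-0.137]],[[0,0,-15],[0,0,-0.137]],[[0,0,-15],[0,0,-0.137]],[[-27,-45,-3],[0,0,0]],[[-27,-47,-3],[0,0,0]],[[-27,-47,-3],[0,0,0]],[[-27,-47,-3],[0,0,0]],[[-27,-47,-3],[0,0,0]],[[-27,-47,-3],[0,0,0]],[[-27,-47,0],[0,0,0]],[[-27,-47,0],[0,0,0]],[[0,0,0],[0,0,0]]]'
python3 - <<'E'
from h import *
o,p,T=pose(); print(o["joint_pos"],p.round(3),T.round(3).tolist())
c=shot("top"); print(c["K"][0][0])
P=cloud(c)
for n,u,v,lo in(("cov1",319,232,.03),("cov2",399,228,.03),("cov3",435,232,.03),("lid1",357,187,.018),("lid2",396,170,.018),("lid3",436,187,.018),("pot1",305,181,.075),("pot2",264,177,.075)):
    b=P[v-14:v+15,u-14:u+15].reshape(-1,3); b=b[b[:,2]>lo]
    print(n,((np.nanmin(b,0)+np.nanmax(b,0))/2).round(4),np.nanmedian(b,0).round(4),np.ptp(b,0).round(3),len(b))
c=shot("wrist"); print(np.array(c["tool_from_camera"]).round(3).tolist(),c["K"][0])
E
```

```text
clock: 2.5
eef_pos: [0.4169, 0.0819, 0.2942]
tool_rot: [0.003, 1.0, -0.0, 0.0]
ft_force: [0.0, -0.2, 0.6]
grip_width: 0.0857
grasp_force: 0.0
[ 1.94440395e-01  7.06698140e-02 -3.59497226e-02  1.46402583e+00
 -5.59129373e-04  2.00073061e-01] [0.417 0.082 0.294] [[-1.0, 0.006, 0.0], [0.006, 1.0, -0.001], [-0.0, -0.001, -1.0]]
475.65962132604636
cov1 [0.4503 0.0035 0.2228] [0.4326 0.0147 0.0413] [0.07  0.068 0.385] 249
cov2 [ 0.4549 -0.2345  0.0388] [ 0.4557 -0.2379  0.0379] [0.065 0.066 0.017] 167
cov3 [ 0.4415 -0.3411  0.039 ] [ 0.4422 -0.3464  0.0378] [0.062 0.064 0.018] 181
lid1 [ 0.5828 -0.1174  0.0273] [ 0.5829 -0.1181  0.0273] [0.059 0.057 0.017] 313
lid2 [ 0.6312 -0.237   0.0274] [ 0.632  -0.236   0.0273] [0.058 0.058 0.016] 313
lid3 [ 0.5761 -0.3538  0.028 ] [ 0.5757 -0.3532  0.0273] [0.058 0.059 0.019] 317
pot1 [0.5988 0.0349 0.083 ] [0.5999 0.0386 0.0828] [0.044 0.044 0.016] 110
pot2 [0.6171 0.1546 0.0829] [0.6147 0.1544 0.0834] [0.044 0.04  0.016] 127
[[0.0, -0.958, -0.287, 0.073], [1.0, 0.0, -0.001, 0.001], [0.001, -0.287, 0.958, -0.142], [0.0, 0.0, 0.0, 1.0]] [325.50786942   0.         315.91341824]
```

```bash
cat >> h.py <<'E'
def ring(c,xy,zlo,zhi,rmax=.05,rad=None):
    "fit circle centre of points between zlo,zhi near xy: min enclosing circle"
    P=cloud(c).reshape(-1,3); m=(P[:,2]>zlo)&(P[:,2]<zhi)&(np.hypot(P[:,0]-xy[0],P[:,1]-xy[1])<rmax)
    Q=P[m]
    if len(Q)<15: return None
    (x,y),r=cv2.minEnclosingCircle(Q[:,:2].astype(np.float32))
    return np.round([x,y,np.median(Q[:,2]),r,len(Q)],4)
E
python3 - <<'E'
from h import *
c=shot("wrist"); cv2.imwrite("pics/w1.png",c["image"])
print("pots",ring(c,(.599,.035),.078,.09),ring(c,(.616,.1546),.078,.09))
print("cov",ring(c,(.445,.0),.033,.05), "lid1",ring(c,(.583,-.1175),.022,.035))
for q,z in(("pot_1_rim",.084),("lid_a_mid",.015),("cover_a_mid",.02),("coaster_top",.005)):
    for d in vision.place_of(c,q)[:4]: print(q,round(d["score"],2),np.round(d["position"]),onz(c,d["position"],z).round(4)[:2])
E
```

```text
pots [5.985e-01 3.510e-02 8.330e-02 2.010e-02 4.740e+02] [6.142e-01 1.542e-01 8.310e-02 2.030e-02 6.090e+02]
cov [ 4.511e-01 -1.900e-03  3.910e-02  3.330e-02  7.410e+02] lid1 [ 5.782e-01 -1.214e-01  2.670e-02  3.000e-02  7.040e+02]
pot_1_rim 0.53 [176. 268.] [ 0.5342 -0.0838]
lid_a_mid 0.65 [ 13. 270.] [ 0.5738 -0.3529]
cover_a_mid 0.76 [252. 187.] [4.491e-01 3.000e-04]
coaster_top 0.63 [545. 220.] [0.5018 0.4073]
```

View pics/w1.png

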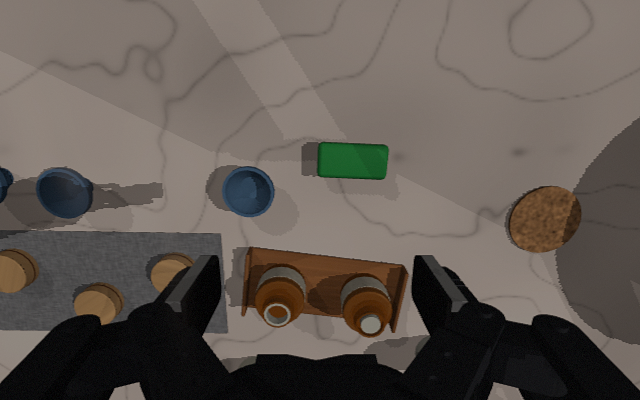

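The lids, pots and cover 1 are in view. The depth-measured pot rims are 120 mm apart, which agrees with the sizes given. Next I'll go over the nearest lid, at image (172,272), with the wrist pre-turned.

```bash
python3 -m creep '[[[-33,-40,10],[0,0,0]],[[-33,-40,10],[0,0,0]],[[-33,-40,10],[0,0,0]],[[-33,-40,10],[0,0,0]],[[-33,-40,10],[0,0,0]],[[0,0,0],[0,0,0]]]'; python3 -m creep '[[[0,0,8],[0,0,-0.185]],[[0,0,8],[0,0,-0.185]],[[0,0,8],[0,0,-0.185]],[[0,0,8],[0,0,-0.185]],[[0,0,8],[0,0,-0.185]],[[0,0,8],[0,0,-0.185]],[[0,0,8],[0,0,-0.185]],[[0,0,8],[0,0,-0.185]],[[0,0,8],[0,0,-0.185]],[[0,0,8],[0,0,-0.185]],[[0,0,8],[0,0,-0.185]],[[0,0,8],[0,0,-0.185]]]'
cat >> h.py <<'E'
def delta(t,p=None,T=None):
    "tool-axes shift in mm from current TCP to world target t"
    o,p,T=pose(); return (T.T@(np.array(t)-p)*1000).round(1)
E
python3 - <<'E'
from h import *
o,p,T=pose(); print(np.round(o["joint_pos"],3),T.round(3).tolist())
c=shot("wrist"); cv2.imwrite("pics/w2.png",c["image"])
r=ring(c,(.583,-.1175),.023,.035); print(r)
print(delta((r[0],r[1],.05)))
for xy in((.632,-.236),(.576,-.353)): print(ring(c,xy,.023,.035))
E
```

```text
clock: 3.6
eef_pos: [0.5818, -0.1163, 0.2414]
tool_rot: [0.0, 1.0, 0.0, -0.002]
ft_force: [-0.4, 0.7, -0.3]
grip_width: 0.0856
grasp_force: 0.0
clock: 5.1
eef_pos: [0.5806, -0.1129, 0.1488]
tool_rot: [0.898, -0.44, 0.0, -0.0]
ft_force: [0.4, -0.3, -0.5]
grip_width: 0.0854
grasp_force: 0.0
[-0.192  0.465  0.112  1.217  0.    -2.422] [[0.612, -0.791, 0.0], [-0.791, -0.612, 0.0], [0.0, -0.0, -1.0]]
[ 5.815e-01 -1.199e-01  2.640e-02  3.010e-02  3.841e+03]
[ 6.7  3.1 97.5]
[ 6.305e-01 -2.387e-01  2.660e-02  3.010e-02  4.373e+03]
None
```

View pics/w2.png

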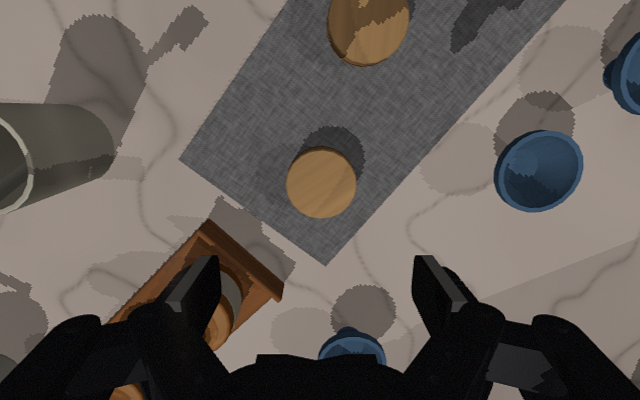

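The lid under the wrist is at pixel (322,183), with a radius of 30 mm, which matches. Depth will now tell me where the open fingertips lie in the tool frame.

```bash
python3 -m creep '[[[6,2.5,30],[0,0,0]],[[0,0,30],[0,0,0]],[[0,0,0],[0,0,0]]]' 
python3 - <<'E'
from h import *
o,p,T=pose()
c=shot("wrist"); P=cloud(c); Q=(P.reshape(-1,3)-p)@T
m=(Q[:,2]<.005)&(Q[:,2]>-.08)&(abs(Q[:,1])<.07)&(abs(Q[:,0])<.02)
for s in(-1,1):
    q=Q[m&(Q[:,1]*s>0)]; print(len(q),np.sort(q[:,2])[-40:][::8].round(4), np.abs(q[q[:,2]>np.max(q[:,2])-.01][:,1]).min(),q.min(0).round(3),q.max(0).round(3))
r=ring(c,(.583,-.1175),.023,.035); print(r)
E
```

```text
clock: 5.52
eef_pos: [0.5802, -0.1194, 0.0864]
tool_rot: [0.896, -0.444, -0.003, 0.001]
ft_force: [-0.5, 0.3, 1.0]
grip_width: 0.0854
grasp_force: 0.0
14237 [-0.0142 -0.014  -0.0137 -0.0132 -0.0129] 0.04271211294847595 [-0.013 -0.07  -0.08 ] [ 0.017 -0.    -0.011]
14352 [-0.0141 -0.0139 -0.0138 -0.0135 -0.0132] 0.04170827559919326 [-0.014  0.    -0.08 ] [ 0.017  0.07  -0.011]
[ 5.815e-01 -1.197e-01  2.640e-02  3.010e-02  6.082e+03]
```

```bash
python3 -m creep '[[[1,-2,30],[0,0,0]],[[0,0,30],[0,0,0]],[[0,0,15],[0,0,0]],[[0,0,8],[0,0,0]],[[0,0,4],[0,0,0]],[[0,0,0],[0,0,0]]]' ; python3 -m creep '[[[0,0,0],[0,0,0]],[[0,0,0],[0,0,0]],[[0,0,0],[0,0,0]],[[0,0,0],[0,0,0]],[[0,0,0],[0,0,0]],[[0,0,0],[0,0,0]]]' 40
```

```text
clock: 6.32
eef_pos: [0.5853, -0.1209, 0.002]
tool_rot: [0.896, -0.444, 0.001, -0.0]
ft_force: [0.0, -0.8, 0.1]
grip_width: 0.0854
grasp_force: 0.0
clock: 7.08
eef_pos: [0.5858, -0.1211, 0.0027]
tool_rot: [0.896, -0.444, 0.001, -0.0]
ft_force: [-0.7, 0.1, 5.1]
grip_width: 0.0588
grasp_force: 64.8
```

```bash
python3 -m creep '[[[0,0,-10],[0,0,0]],[[0,0,-40],[0,0,0]],[[0,0,-50],[0,0,0]],[[0,0,-20],[0,0,0]],[[0,0,0],[0,0,0]]]'
cat >> h.py <<'E'
def held(c,show=False):
    "centre of lid top in tool coords (mm) from wrist depth"
    o,p,T=pose(); Q=(cloud(c).reshape(-1,3)-p)@T
    h=Q[(np.abs(Q[:,0])<.045)&(np.abs(Q[:,1])<.028)&(Q[:,2]>-.035)&(Q[:,2]<0)]
    zt=np.median(h[:,2]); t=h[np.abs(h[:,2]-zt)<.004]
    A=np.c_[t,np.ones(len(t))]
    n=np.linalg.svd(t-t.mean(0),full_matrices=False)[2][2]
    print("top z",zt.round(4),"x range",np.percentile(t[:,0],[.2,99.8]).round(4),"y",np.percentile(t[:,1],[.2,99.8]).round(4),"normal",(n*-np.sign(n[2])).round(3),len(t))
E
python3 - <<'E'
from h import *
o,p,T=pose(); print(p.round(4),np.round(o["joint_pos"],3),o["grip_width"])
held(shot("wrist"))
E
```

```text
clock: 7.7
eef_pos: [0.5861, -0.1211, 0.1237]
tool_rot: [0.896, -0.444, 0.002, -0.001]
ft_force: [1.1, 0.3, -1.2]
grip_width: 0.0589
grasp_force: 64.5
[ 0.5861 -0.1211  0.1237] [-0.204  0.493  0.089  1.162  0.    -2.425] 0.05889221926808071
top z -0.0255 x range [-0.0306  0.0276] y [-0.0277  0.0279] normal [ 0.004  0.001 -1.   ] 14135
```

```bash
python3 -m creep '[[[-38,-34.6,0],[0,0,0]],[[-38,-34.6,0],[0,0,0]],[[-38,-34.6,0],[0,0,0]],[[0,0,0],[0,0,0]],[[0,0,0],[0,0,0]]]'
python3 -c "
from h import *
print(delta((.5995,.0326,.09)))"
```

```text
clock: 8.38
eef_pos: [0.5971, 0.0326, 0.1195]
tool_rot: [0.896, -0.444, -0.001, 0.001]
ft_force: [-0.2, 0.2, -0.9]
grip_width: 0.0588
grasp_force: 64.6
[ 1.5 -2.  29.5]
```

```bash
python3 -m creep '[[[1.5,-2,20],[0,0,0]],[[0,0,12],[0,0,0]],[[0,0,3],[0,0,0]],[[0,0,3],[0,0,0]],[[0,0,2],[0,0,0]],[[0,0,0],[0,0,0]]]'; python3 -m creep '[[[0,0,2],[0,0,0]],[[0,0,1],[0,0,0]],[[0,0,1],[0,0,0]],[[0,0,1],[0,0,0]]]'
```

```text
clock: 9.12
eef_pos: [0.601, 0.0328, 0.0816]
tool_rot: [0.896, -0.444, 0.0, -0.0]
ft_force: [-0.6, -1.0, -0.7]
grip_width: 0.0589
grasp_force: 64.6
clock: 9.62
eef_pos: [0.6008, 0.0328, 0.0762]
tool_rot: [0.896, -0.444, -0.0, 0.0]
ft_force: [0.4, -0.1, 0.1]
grip_width: 0.0583
grasp_force: 64.6
```

```bash
python3 -m creep '[[[-0.8,1,1],[0,0,0]],[[0,0,0.5],[0,0,0]],[[0,0,0.5],[0,0,0]],[[0,0,0],[0,0,0]]]'; python3 -m creep '[[[0,0,1],[0,0,0]],[[0,0,0.5],[0,0,0]],[[0,0,0.5],[0,0,0]],[[0,0,0],[0,0,0]]]'
```

```text
clock: 10.12
eef_pos: [0.5999, 0.0327, 0.0745]
tool_rot: [0.896, -0.444, 0.0, -0.0]
ft_force: [0.6, -0.0, 0.7]
grip_width: 0.0589
grasp_force: 64.7
clock: 10.62
eef_pos: [0.6001, 0.0327, 0.0741]
tool_rot: [0.896, -0.444, 0.001, -0.0]
ft_force: [-2.0, -1.2, 7.6]
grip_width: 0.0586
grasp_force: 65.5
```

```bash
python3 -m creep '[[[0,0,0.4],[0,0,0.18]],[[0,0,0.4],[0,0,0.18]],[[0,0,0.4],[0,0,0.18]],[[0,0,0.4],[0,0,0.18]],[[0,0,0],[0,0,0]]]'
```

```text
clock: 11.25
eef_pos: [0.601, 0.033, 0.0737]
tool_rot: [-0.682, 0.732, -0.001, 0.002]
ft_force: [-2.8, -0.9, 12.7]
grip_width: 0.0587
grasp_force: 65.8
```

```bash
python3 -m creep '[[[0,0,0],[0,0,0.18]],[[0,0,0],[0,0,0.18]],[[0,0,0],[0,0,0.18]],[[0,0,0],[0,0,0.18]],[[0,0,0],[0,0,0.18]],[[0,0,0],[0,0,0.18]],[[0,0,0],[0,0,0.18]],[[0,0,0],[0,0,0.18]]]'
```

```text
clock: 12.25
eef_pos: [0.5997, 0.0341, 0.0728]
tool_rot: [-0.028, 1.0, 0.001, 0.001]
ft_force: [-1.5, 2.4, 5.6]
grip_width: 0.0589
grasp_force: 65.6
```

```bash
python3 -m creep '[[[0,0,0.5],[0,0,0.18]],[[0,0,0.5],[0,0,0.18]],[[0,0,0.5],[0,0,0.18]],[[0,0,0],[0,0,0.18]],[[0,0,0],[0,0,0]]]'; python3 -c "
from h import *
o,p,T=pose(); print(np.round(o['joint_pos'],3)); held(shot('wrist'))"
```

```text
clock: 12.88
eef_pos: [0.5997, 0.0336, 0.0718]
tool_rot: [0.324, 0.946, 0.001, 0.0]
ft_force: [-5.0, 1.0, 13.5]
grip_width: 0.0587
grasp_force: 68.5
[0.055 0.544 0.029 1.054 0.002 0.716]
top z -0.0238 x range [-0.0294  0.0287] y [-0.0277  0.0277] normal [-0.03  -0.003 -1.   ] 13982
```

```bash
python3 -m creep '[[[0,0,0.5],[0,0,0.18]],[[0,0,0.5],[0,0,0.18]],[[0,0,0.5],[0,0,0.18]],[[0,0,0.5],[0,0,0.18]],[[0,0,0],[0,0,0]]]'; python3 -c "
from h import *
c=shot('wrist'); cv2.imwrite('pics/w3.png',c['image']); held(c);P=cloud(c)
print(ring(c,(.5988,.034),.086,.11))"
```

```text
clock: 13.55
eef_pos: [0.599, 0.0343, 0.0698]
tool_rot: [0.637, 0.771, 0.001, -0.001]
ft_force: [-5.4, 3.1, 14.1]
grip_width: 0.059
grasp_force: 68.2
top z -0.0239 x range [-0.0293  0.0287] y [-0.0277  0.0276] normal [-0.026 -0.003 -1.   ] 13989
[5.973e-01 4.130e-02 9.390e-02 4.330e-02 1.745e+04]
```

View pics/w3.png

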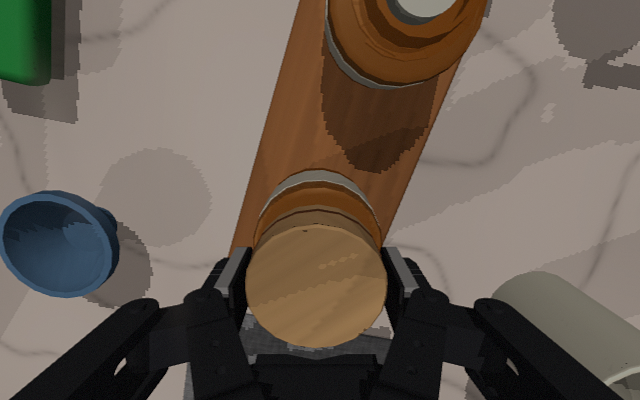

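```bash
python3 -m creep '[[[0,0,0.6],[0,0,0.18]],[[0,0,0.6],[0,0,0.18]],[[0,0,0.6],[0,0,0.18]],[[0,0,0.6],[0,0,0.18]],[[0,0,0],[0,0,0]]]'; python3 -m creep '[[[0,0,0.6],[0,0,0.18]],[[0,0,0.6],[0,0,0.18]],[[0,0,0.6],[0,0,0.18]],[[0,0,0.6],[0,0,0.18]],[[0,0,0],[0,0,0]]]'; python3 -c "
from h import *
o,p,T=pose(); print(np.round(o['joint_pos'],3)); held(shot('wrist'))"
```

```text
clock: 14.22
eef_pos: [0.5985, 0.0349, 0.0672]
tool_rot: [0.868, 0.497, 0.001, -0.002]
ft_force: [-6.9, 4.1, 13.1]
grip_width: 0.0587
grasp_force: 65.4
clock: 14.85
eef_pos: [0.5984, 0.0356, 0.0647]
tool_rot: [0.987, 0.16, 0.0, -0.003]
ft_force: [-7.2, 7.1, 13.3]
grip_width: 0.0591
grasp_force: 67.3
[0.057 0.551 0.019 1.04  0.005 2.876]
top z -0.0238 x range [-0.03    0.0282] y [-0.0278  0.0275] normal [-0.052 -0.007 -0.999] 13852
```

```bash
python3 -m creep '[[[0,0,0],[0,0,0]],[[0,0,0],[0,0,0]],[[0,0,0],[0,0,0]]]' 85; python3 -m creep '[[[0,0,-1],[0,0,-0.18]],[[0,0,0],[0,0,-0.18]],[[0,0,0],[0,0,-0.18]],[[0,0,0],[0,0,-0.18]],[[0,0,0],[0,0,-0.18]],[[0,0,0],[0,0,-0.18]],[[0,0,0],[0,0,-0.18]],[[0,0,0],[0,0,-0.18]],[[0,0,0],[0,0,-0.18]],[[0,0,0],[0,0,0]]]'; python3 -c "
from h import *
o,p,T=pose(); held(shot('wrist')); print(delta((.5986,.034,.065)))"
```

```text
clock: 15.28
eef_pos: [0.5993, 0.0325, 0.0619]
tool_rot: [0.987, 0.161, -0.0, 0.0]
ft_force: [0.9, -0.2, 1.2]
grip_width: 0.085
grasp_force: 0.0
clock: 16.52
eef_pos: [0.5995, 0.0325, 0.063]
tool_rot: [0.565, 0.825, -0.0, -0.0]
ft_force: [-0.5, -0.5, -1.2]
grip_width: 0.085
grasp_force: 0.0
top z -0.0254 x range [-0.0238  0.0341] y [-0.0279  0.0269] normal [ 0.013 -0.069 -0.998] 14857
[ 1.6 -0.3 -1.9]
```

```bash
python3 -m creep '[[[1.6,-0.3,0],[0,0,0]],[[0,0,0],[0,0,0]],[[0,0,0],[0,0,0]],[[0,0,0],[0,0,0]],[[0,0,0],[0,0,0]],[[0,0,0],[0,0,0]],[[0,0,0],[0,0,0]]]' 40; python3 -c "
from h import *
o,p,T=pose(); held(shot('wrist')); print(o['ft_torque'])"
```

```text
clock: 17.45
eef_pos: [0.5977, 0.034, 0.0639]
tool_rot: [0.564, 0.825, -0.001, -0.0]
ft_force: [-4.1, -1.2, 5.2]
grip_width: 0.0589
grasp_force: 65.8
top z -0.0245 x range [-0.0257  0.0322] y [-0.0278  0.0276] normal [ 0.017 -0.066 -0.998] 14658
[-0.16934445  0.78717129 -0.00223489]
```

```bash
python3 -m creep '[[[0.4,0.8,-0.7],[0,0,-0.18]],[[0,0,-0.7],[0,0,-0.18]],[[0,0,-0.7],[0,0,-0.18]],[[0,0,-0.7],[0,0,-0.18]],[[0,0,0],[0,0,0]]]'; python3 -c "
from h import *
held(shot('wrist'))"
python3 -m creep '[[[0,0,-0.7],[0,0,-0.18]],[[0,0,-0.7],[0,0,-0.18]],[[0,0,-0.7],[0,0,-0.18]],[[0,0,-0.7],[0,0,-0.18]],[[0,0,0],[0,0,0]]]'; python3 -c "
from h import *
o,p,T=pose(); held(shot('wrist')); print(o['ft_torque'])"
```

```text
clock: 18.12
eef_pos: [0.5999, 0.0324, 0.0659]
tool_rot: [0.236, 0.972, -0.002, 0.001]
ft_force: [1.0, -6.9, -1.0]
grip_width: 0.0591
grasp_force: 67.0
top z -0.0245 x range [-0.0247  0.0331] y [-0.0278  0.0277] normal [ 0.023 -0.062 -0.998] 14828
clock: 18.8
eef_pos: [0.6016, 0.0331, 0.0691]
tool_rot: [-0.121, 0.993, -0.002, 0.002]
ft_force: [5.2, -5.4, -2.5]
grip_width: 0.0589
grasp_force: 66.4
top z -0.0245 x range [-0.0253  0.0327] y [-0.0276  0.0277] normal [ 0.018 -0.061 -0.998] 14802
[-1.03079707 -0.92160107  0.80097259]
```

```bash
python3 -m creep '[[[0,0,0],[0,0,0]],[[0,0,0],[0,0,0]],[[0,0,0],[0,0,0]],[[0,0,0],[0,0,0]]]' 85;
cat >> h.py <<'E'
def lidw(c,xy,z0,z1):
    "world centre of a lid top and its normal, from the wrist depth (hidden side handled by a circle fit to the edge)"
    P=cloud(c).reshape(-1,3); m=(np.hypot(P[:,0]-xy[0],P[:,1]-xy[1])<.04)&(P[:,2]>z0)&(P[:,2]<z1); q=P[m]
    for k in range(5):
        C=q.mean(0); n=np.linalg.svd(q-C,full_matrices=False)[2][2]; n*=np.sign(n[2]); q=q[np.abs((q-C)@n)<[.006,.004,.002,.0015,.0015][k]]
    (x,y),r=cv2.minEnclosingCircle(q[:,:2].astype(np.float32))
    z=C[2]-((x-C[0])*n[0]+(y-C[1])*n[1])/n[2]
    print("lid top centre",np.round([x,y,z],4),"r",round(r,4),"normal",n.round(3),"n",len(q)); return np.array([x,y,z])
E
python3 -c "
from h import *
c=shot('wrist'); r=lidw(c,(.599,.034),.085,.105); print(delta((r[0],r[1],.067)))"
```

```text
clock: 19.35
eef_pos: [0.5992, 0.0351, 0.069]
tool_rot: [-0.12, 0.993, 0.0, -0.0]
ft_force: [0.6, 1.0, 0.2]
grip_width: 0.0849
grasp_force: 0.0
lid top centre [0.5982 0.0324 0.0944] r 0.0301 normal [-0.011 -0.065  0.998] n 14719
[ 1.7 -2.3  2.1]
```

```bash
python3 -m creep '[[[1,-2.2,0],[-0.06,-0.026,0]],[[0,0,0],[0,0,0]],[[0,0,0],[0,0,0]]]' ; python3 -m creep '[[[0,0,0],[0,0,0]],[[0,0,0],[0,0,0]],[[0,0,0],[0,0,0]],[[0,0,0],[0,0,0]],[[0,0,0],[0,0,0]],[[0,0,0],[0,0,0]]]' 40; python3 -c "
from h import *
lidw(shot('wrist'),(.599,.034),.085,.105)"
python3 -m creep '[[[0,0,0],[0.03,0.013,0]],[[0,0,0],[0.03,0.013,0]],[[0,0,0],[0,0,0]]]'; python3 -c "
from h import *
o,p,T=pose();print(o['ft_torque'])
lidw(shot('wrist'),(.599,.034),.085,.105);held(shot('wrist'))"
```

```text
clock: 19.77
eef_pos: [0.5989, 0.0325, 0.0691]
tool_rot: [-0.12, 0.992, 0.031, 0.009]
ft_force: [0.9, 1.0, -0.2]
grip_width: 0.0852
grasp_force: 0.0
clock: 20.52
eef_pos: [0.5989, 0.0332, 0.0687]
tool_rot: [-0.121, 0.992, 0.032, 0.009]
ft_force: [2.4, 4.3, -4.2]
grip_width: 0.0587
grasp_force: 71.7
lid top centre [0.5902 0.0327 0.0934] r 0.0383 normal [-0.017 -0.063  0.998] n 14625
clock: 20.95
eef_pos: [0.5988, 0.0328, 0.0694]
tool_rot: [-0.12, 0.993, -0.0, -0.0]
ft_force: [-1.5, 3.4, 0.8]
grip_width: 0.0589
grasp_force: 72.2
[1.21968233 0.19477705 0.00856147]
lid top centre [0.5915 0.0322 0.0942] r 0.0392 normal [-0.007  0.003  1.   ] n 14653
top z -0.0247 x range [-0.0279  0.0298] y [-0.0275  0.0278] normal [ 0.01   0.004 -1.   ] 14514
```

```bash
python3 -m creep '[[[0,0,-0.7],[0,0,-0.18]],[[0,0,-0.7],[0,0,-0.18]],[[0,0,-0.7],[0,0,-0.18]],[[0,0,-0.7],[0,0,-0.18]],[[0,0,0],[0,0,0]]]'; python3 -c "
from h import *
o,p,T=pose();print(o['ft_torque']);held(shot('wrist'))"
python3 -m creep '[[[0,0,-0.7],[0,0,-0.18]],[[0,0,-0.7],[0,0,-0.18]],[[0,0,-0.7],[0,0,-0.18]],[[0,0,-0.7],[0,0,-0.18]],[[0,0,0],[0,0,0]]]'; python3 -c "
from h import *
o,p,T=pose(); held(shot('wrist')); print(o['ft_torque'])"
```

```text
clock: 21.68
eef_pos: [0.6007, 0.0319, 0.073]
tool_rot: [-0.461, 0.887, -0.001, 0.002]
ft_force: [1.3, 2.7, 2.6]
grip_width: 0.0585
grasp_force: 72.3
[ 0.57171166 -0.52047434  0.0048554 ]
top z -0.0247 x range [-0.0288  0.029 ] y [-0.0276  0.0278] normal [ 0.006  0.005 -1.   ] 14515
clock: 22.35
eef_pos: [0.6, 0.0332, 0.0753]
tool_rot: [0.744, -0.668, 0.0, -0.001]
ft_force: [2.5, 5.8, 2.0]
grip_width: 0.0585
grasp_force: 72.4
top z -0.0246 x range [-0.0293  0.0286] y [-0.0277  0.0277] normal [ 0.01   0.004 -1.   ] 14566
[ 1.28425298 -0.501993   -0.0564048 ]
```

```bash
python3 -m creep '[[[0,0,-3],[0,0,0]],[[0,0,-3],[0,0,0]],[[0,0,0],[0,0,0]]]'; python3 -m creep '[[[0,0,-12],[0,0,0]],[[0,0,-12],[0,0,0]],[[0,0,0],[0,0,0]]]';python3 -c "
from h import *
o,p,T=pose();print(o['ft_torque'],np.round(o['joint_pos'],3));c=shot('wrist');held(c);print(T.round(3).tolist())"
```

```text
clock: 22.78
eef_pos: [0.5974, 0.0321, 0.0801]
tool_rot: [0.745, -0.668, -0.001, 0.001]
ft_force: [-3.6, 2.2, 0.6]
grip_width: 0.0587
grasp_force: 72.1
clock: 23.15
eef_pos: [0.6005, 0.032, 0.1068]
tool_rot: [0.745, -0.667, 0.002, -0.001]
ft_force: [0.7, 1.1, -1.0]
grip_width: 0.0586
grasp_force: 72.0
[-0.00340084 -0.05588764  0.006766  ] [ 5.400e-02  5.120e-01  7.400e-02  1.128e+00 -1.000e-03 -1.627e+00]
top z -0.0255 x range [-0.0292  0.0288] y [-0.0276  0.0276] normal [ 0.005  0.005 -1.   ] 14516
[[0.109, -0.994, 0.004], [-0.994, -0.109, -0.001], [0.001, -0.004, -1.0]]
```

```bash
python3 -m creep '[[[0,0,5],[0,0,-0.18]],[[0,0,5],[0,0,-0.18]],[[0,0,4],[0,0,-0.18]],[[0,0,4],[0,0,-0.18]],[[0,0,0],[0,0,-0.18]],[[0,0,0],[0,0,-0.18]],[[0,0,0],[0,0,0]],[[0,0,0],[0,0,0]],[[0,0,0],[0,0,0]]]';python3 -c "
from h import *
print(delta((.5988,.0348,.08)))"
```

```text
clock: 24.32
eef_pos: [0.5988, 0.0325, 0.0866]
tool_rot: [0.982, -0.19, -0.0, 0.0]
ft_force: [-0.0, 0.8, -1.1]
grip_width: 0.0585
grasp_force: 72.0
[-0.9 -2.2  6.6]
```

```bash
python3 -m creep '[[[-0.9,-2.2,6],[0,0,0]],[[0,0,3],[0,0,0]],[[0,0,2],[0,0,0]],[[0,0,1],[0,0,0]],[[0,0,0],[0,0,0]]]';python3 -m creep '[[[0,0,0.5],[0,0,0.18]],[[0,0,0.5],[0,0,0.18]],[[0,0,0.5],[0,0,0.18]],[[0,0,0.5],[0,0,0.18]]]'
```

```text
clock: 24.95
eef_pos: [0.5988, 0.0348, 0.0745]
tool_rot: [0.982, -0.189, -0.0, 0.0]
ft_force: [0.0, -0.4, -0.6]
grip_width: 0.0586
grasp_force: 72.0
clock: 25.45
eef_pos: [0.5994, 0.0348, 0.0733]
tool_rot: [0.851, -0.525, 0.001, -0.0]
ft_force: [-0.2, -0.0, 2.7]
grip_width: 0.0588
grasp_force: 72.3
```

Lateral forces are now near zero, so the lid is centred. I'll go on turning.

```bash
python3 -m creep '[[[0,0,0.5],[0,0,0.18]],[[0,0,0.5],[0,0,0.18]],[[0,0,0.5],[0,0,0.18]],[[0,0,0.5],[0,0,0.18]]]';python3 -m creep '[[[0,0,0.5],[0,0,0.18]],[[0,0,0.5],[0,0,0.18]],[[0,0,0.5],[0,0,0.18]],[[0,0,0.5],[0,0,0.18]]]';python3 -c "
from h import *
held(shot('wrist'))"
```

```text
clock: 25.95
eef_pos: [0.6004, 0.0348, 0.073]
tool_rot: [-0.611, 0.791, -0.001, 0.002]
ft_force: [-1.2, -0.1, 8.6]
grip_width: 0.0582
grasp_force: 73.0
clock: 26.45
eef_pos: [0.6007, 0.034, 0.0724]
tool_rot: [-0.293, 0.956, -0.001, 0.002]
ft_force: [-2.8, -1.3, 14.5]
grip_width: 0.0584
grasp_force: 73.7
top z -0.0248 x range [-0.0282  0.0297] y [-0.0276  0.0278] normal [ 0.005  0.005 -1.   ] 14503
```

```bash
python3 -m creep '[[[0,0,0],[0,0,0.18]],[[0,0,0],[0,0,0.18]],[[0,0,0],[0,0,0.18]],[[0,0,0],[0,0,0.18]]]';python3 -m creep '[[[0,0,0],[0,0,0.18]],[[0,0,0],[0,0,0.18]],[[0,0,0],[0,0,0.18]],[[0,0,0],[0,0,0.18]]]';python3 -c "
from h import *
held(shot('wrist'))"
```

```text
clock: 27.0
eef_pos: [0.6015, 0.0342, 0.0724]
tool_rot: [0.062, 0.998, -0.0, 0.004]
ft_force: [-0.3, -1.1, 9.7]
grip_width: 0.0583
grasp_force: 73.3
clock: 27.5
eef_pos: [0.6013, 0.0332, 0.0721]
tool_rot: [0.41, 0.912, -0.0, 0.004]
ft_force: [-4.3, -1.8, 12.6]
grip_width: 0.0584
grasp_force: 73.5
top z -0.0249 x range [-0.0276  0.0303] y [-0.0277  0.0277] normal [ 0.008  0.004 -1.   ] 14546
```

Level and centred, this lid turned through 3.6 rad without catching, so it does not fit pot 1. I'll try it on pot 2.

```bash
python3 -m creep '[[[0,0,-3],[0,0,0]],[[0,0,-5],[0,0,0]],[[0,0,-16],[0,0,-0.18]],[[0,0,-16],[0,0,-0.18]],[[0,0,0],[0,0,-0.18]],[[0,0,0],[0,0,-0.18]],[[0,0,0],[0,0,-0.18]],[[0,0,0],[0,0,-0.18]],[[0,0,0],[0,0,-0.18]],[[0,0,0],[0,0,-0.18]],[[0,0,0],[0,0,-0.18]],[[0,0,0],[0,0,-0.18]]]'; python3 -m creep '[[[0,0,0],[0,0,-0.18]],[[0,0,0],[0,0,-0.18]],[[0,0,0],[0,0,-0.18]],[[0,0,0],[0,0,-0.18]],[[0,0,0],[0,0,-0.18]],[[0,0,0],[0,0,-0.18]],[[0,0,0],[0,0,-0.18]],[[0,0,0],[0,0,-0.18]],[[0,0,0],[0,0,-0.18]],[[0,0,0],[0,0,-0.18]],[[0,0,0],[0,0,0]],[[0,0,0],[0,0,0]]]'; python3 -c "
from h import *
o,p,T=pose();print(np.round(o['joint_pos'],3));c=shot('wrist');held(c);print(delta((.613,.1547,.105)))
for q in ((.599,.035),(.615,.154)): print(ring(c,q,.078,.087,.03))"
```

```text
clock: 29.05
eef_pos: [0.5982, 0.0354, 0.1081]
tool_rot: [-0.465, 0.885, 0.001, -0.001]
ft_force: [0.1, 0.4, -0.7]
grip_width: 0.0585
grasp_force: 72.0
clock: 30.55
eef_pos: [0.5985, 0.0351, 0.1084]
tool_rot: [0.982, -0.19, -0.0, -0.0]
ft_force: [0.6, 0.8, -0.2]
grip_width: 0.0585
grasp_force: 72.0
[ 0.058  0.512  0.077  1.137  0.    -2.701]
top z -0.0246 x range [-0.0291  0.0288] y [-0.0278  0.0276] normal [ 0.007  0.003 -1.   ] 14500
[ -31.2 -116.4    3.5]
[6.17e-01 2.95e-02 7.87e-02 7.80e-03 3.20e+01]
[6.147e-01 1.546e-01 8.290e-02 2.090e-02 2.931e+03]
```

```bash
python3 -m creep '[[[-10,-39,0],[0,0,0]],[[-10,-39,0],[0,0,0]],[[-9.8,-38.7,0],[0,0,0]],[[0,0,0],[0,0,0]],[[0,0,5],[0,0,0]],[[0,0,5],[0,0,0]],[[0,0,5],[0,0,0]],[[0,0,5],[0,0,0]],[[0,0,5],[0,0,0]],[[0,0,3],[0,0,0]],[[0,0,0],[0,0,0]],[[0,0,0],[0,0,0]]]';python3 -c "
from h import *
print(delta((.6144,.1544,.075)))"
```

```text
clock: 32.1
eef_pos: [0.6146, 0.1544, 0.0808]
tool_rot: [0.982, -0.189, 0.0, -0.0]
ft_force: [0.1, -0.6, 0.3]
grip_width: 0.0581
grasp_force: 72.0
[-0.2  0.   5.8]
```

```bash
python3 -m creep '[[[0,0,3],[0,0,0]],[[0,0,2],[0,0,0]],[[0,0,1],[0,0,0]],[[0,0,1],[0,0,0]],[[0,0,0.5],[0,0,0]],[[0,0,0],[0,0,0]]]';python3 -m creep '[[[0,0,0.5],[0,0,0.18]],[[0,0,0.5],[0,0,0.18]],[[0,0,0.5],[0,0,0.18]],[[0,0,0.5],[0,0,0.18]]]';python3 -m creep '[[[0,0,0.5],[0,0,0.18]],[[0,0,0.5],[0,0,0.18]],[[0,0,0.5],[0,0,0.18]],[[0,0,0.5],[0,0,0.18]]]'
```

```text
clock: 32.85
eef_pos: [0.6145, 0.1543, 0.0731]
tool_rot: [0.982, -0.189, -0.0, 0.0]
ft_force: [-0.4, -0.1, -0.5]
grip_width: 0.0586
grasp_force: 72.0
clock: 33.35
eef_pos: [0.6148, 0.1545, 0.0713]
tool_rot: [0.851, -0.525, 0.0, -0.0]
ft_force: [1.2, 0.0, -1.1]
grip_width: 0.0582
grasp_force: 72.0
clock: 33.85
eef_pos: [0.6152, 0.1543, 0.0695]
tool_rot: [-0.611, 0.791, -0.0, 0.001]
ft_force: [1.4, -0.1, -0.2]
grip_width: 0.0586
grasp_force: 72.0
```

```bash
python3 -m creep '[[[0,0,0.6],[0,0,0.18]],[[0,0,0.6],[0,0,0.18]],[[0,0,0.6],[0,0,0.18]],[[0,0,0.6],[0,0,0.18]]]';python3 -m creep '[[[0,0,0.6],[0,0,0.18]],[[0,0,0.6],[0,0,0.18]],[[0,0,0.6],[0,0,0.18]],[[0,0,0.6],[0,0,0.18]]]';python3 -c "
from h import *
held(shot('wrist'))"
```

```text
clock: 34.35
eef_pos: [0.6146, 0.1543, 0.0668]
tool_rot: [-0.293, 0.956, -0.0, 0.0]
ft_force: [-0.6, 0.9, -1.0]
grip_width: 0.0591
grasp_force: 72.0
clock: 34.85
eef_pos: [0.6146, 0.1542, 0.0642]
tool_rot: [0.062, 0.998, -0.0, 0.0]
ft_force: [0.6, 0.1, -1.3]
grip_width: 0.0588
grasp_force: 71.9
top z -0.0248 x range [-0.028  0.03 ] y [-0.0276  0.0278] normal [ 0.008  0.005 -1.   ] 14514
```

```bash
python3 -m creep '[[[0,0,0.5],[0,0,0.18]],[[0,0,0.5],[0,0,0.18]]]';python3 -m creep '[[[0,0,0.5],[0,0,0.18]],[[0,0,0.5],[0,0,0.18]]]';python3 -m creep '[[[0,0,0.3],[0,0,0.18]],[[0,0,0.3],[0,0,0.18]]]'; python3 -c "
from h import *
o,p,T=pose();print(o['ft_torque'])"
```

```text
clock: 35.15
eef_pos: [0.6145, 0.1542, 0.063]
tool_rot: [0.239, 0.971, -0.0, 0.0]
ft_force: [1.7, 0.2, -2.6]
grip_width: 0.0589
grasp_force: 71.7
clock: 35.4
eef_pos: [0.6145, 0.1543, 0.0618]
tool_rot: [0.409, 0.913, 0.0, -0.0]
ft_force: [1.5, -0.1, -1.8]
grip_width: 0.0584
grasp_force: 71.8
clock: 35.65
eef_pos: [0.6153, 0.1548, 0.0616]
tool_rot: [0.563, 0.826, 0.001, 0.001]
ft_force: [2.1, -0.1, -2.6]
grip_width: 0.0583
grasp_force: 71.5
[ 0.10022215 -0.78787791  2.22125059]
```

The wrist torque jumped to 2.2 Nm at z = 61.6 mm, so this lid is home on pot 2. I'll release it and go to the second lid.

```bash
python3 -m creep '[[[0,0,0],[0,0,0]],[[0,0,0],[0,0,0]],[[0,0,0],[0,0,0]],[[0,0,-10],[0,0,0]],[[0,0,-40],[0,0,0]],[[0,0,-40],[0,0,0]],[[0,0,0],[0,0,0]]]' 85; python3 -m creep '[[[-53,-18.4,0],[0,0,0]],[[-53,-18.4,0],[0,0,0]],[[-53,-18.4,0],[0,0,0]],[[-53,-18.4,0],[0,0,0]],[[-53,-18.4,0],[0,0,0]],[[-53,-18.4,0],[0,0,0]],[[-53,-18.4,0],[0,0,0]],[[0,0,0],[0,0,-0.18]],[[0,0,0],[0,0,-0.18]],[[0,0,0],[0,0,-0.18]],[[0,0,0],[0,0,-0.18]],[[0,0,0],[0,0,-0.18]]]'; python3 -m creep '[[[0,0,0],[0,0,-0.18]],[[0,0,0],[0,0,-0.18]],[[0,0,0],[0,0,-0.18]],[[0,0,0],[0,0,-0.18]],[[0,0,0],[0,0,-0.18]],[[0,0,0],[0,0,-0.18]],[[0,0,0],[0,0,-0.18]],[[0,0,0],[0,0,-0.18]],[[0,0,0],[0,0,-0.18]],[[0,0,0],[0,0,-0.18]],[[0,0,0],[0,0,0]],[[0,0,0],[0,0,0]]]';python3 - <<'E'
from h import *
o,p,T=pose(); print(np.round(o["joint_pos"],3))
c=shot("wrist"); cv2.imwrite("pics/w4.png",c["image"])
print(T.round(3).tolist())
for xy in((.631,-.238),(.576,-.354)): print(ring(c,xy,.023,.035,.045))
c=shot("top")
for xy in((.631,-.238),(.576,-.354)): print("top",ring(c,xy,.023,.035,.045))
print("pot2",ring(c,(.615,.154),.08,.1,.045))
E
```

```text
clock: 36.52
eef_pos: [0.6174, 0.155, 0.1572]
tool_rot: [0.564, 0.826, 0.004, 0.003]
ft_force: [0.2, 0.2, -0.2]
grip_width: 0.0848
grasp_force: 0.0
clock: 38.02
eef_pos: [0.6288, -0.2381, 0.151]
tool_rot: [0.146, 0.989, 0.0, -0.001]
ft_force: [-0.1, -0.0, -0.8]
grip_width: 0.085
grasp_force: 0.0
clock: 39.52
eef_pos: [0.6291, -0.2381, 0.1514]
tool_rot: [-0.681, 0.732, 0.0, -0.0]
ft_force: [-0.3, 0.0, 0.4]
grip_width: 0.085
grasp_force: 0.0
[-0.362  0.629  0.395  1.337  0.    -1.861]
[[-0.072, -0.997, -0.001], [-0.997, 0.072, 0.0], [-0.0, 0.001, -1.0]]
[ 6.309e-01 -2.391e-01  2.640e-02  3.000e-02  3.726e+03]
[ 5.751e-01 -3.562e-01  2.650e-02  3.010e-02  5.079e+03]
top [ 6.319e-01 -2.366e-01  2.750e-02  2.980e-02  2.510e+02]
top None
pot2 [6.165e-01 1.558e-01 8.770e-02 3.020e-02 3.390e+02]
```

View pics/w4.png

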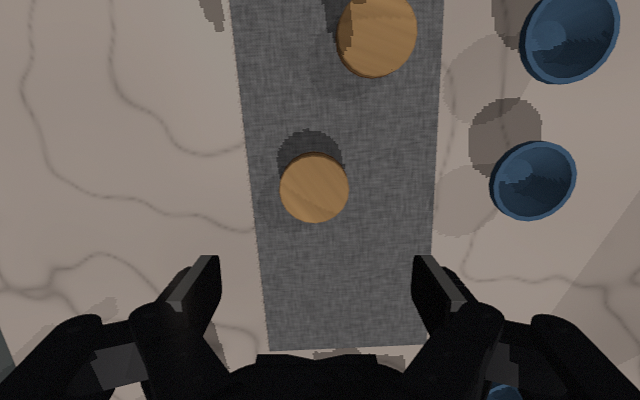

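Lid 2 is in view at pixel (314,187), with a radius of 30 mm. I'll descend on it with some more pre-turn.

```bash
python3 -m creep '[[[0.5,-1.4,30],[0,0,0]],[[0,0,35],[0,0,-0.18]],[[0,0,35],[0,0,-0.18]],[[0,0,25],[0,0,-0.18]],[[0,0,14],[0,0,0]],[[0,0,6],[0,0,0]],[[0,0,3],[0,0,0]],[[0,0,0],[0,0,0]],[[0,0,0],[0,0,0]]]' ; python3 -m creep '[[[0,0,0],[0,0,0]],[[0,0,0],[0,0,0]],[[0,0,0],[0,0,0]],[[0,0,0],[0,0,0]],[[0,0,0],[0,0,0]],[[0,0,0],[0,0,0]],[[0,0,-5],[0,0,0]],[[0,0,-30],[0,0,0]],[[0,0,-50],[0,0,0]],[[0,0,-25],[0,0,0]],[[0,0,0],[0,0,0]],[[0,0,0],[0,0,0]]]' 40;python3 - <<'E'
from h import *
c=shot("wrist"); held(c); print(pose()[2].round(3).tolist(),delta((.5986,.0350,.11)))
E
```

```text
clock: 40.75
eef_pos: [0.6313, -0.239, 0.0047]
tool_rot: [0.852, -0.523, 0.001, -0.0]
ft_force: [-0.1, 0.6, -0.9]
grip_width: 0.0851
grasp_force: 0.0
clock: 42.25
eef_pos: [0.6296, -0.2383, 0.1118]
tool_rot: [0.852, -0.523, -0.002, 0.0]
ft_force: [-0.2, -0.9, -1.7]
grip_width: 0.0588
grasp_force: 64.6
top z -0.0219 x range [-0.0282  0.0298] y [-0.0278  0.0277] normal [ 0.004  0.    -1.   ] 13968
[[0.453, -0.891, -0.004], [-0.891, -0.453, 0.002], [-0.003, 0.003, -1.0]] [-257.4  -96.5    1.7]
```

```bash
python3 -m creep '[[[-51.6,-19.3,0],[0,0,0]],[[-51.6,-19.3,0],[0,0,0]],[[-51.6,-19.3,0],[0,0,0]],[[-51.6,-19.3,0],[0,0,0]],[[-51.6,-19.3,0],[0,0,0]],[[0,0,10],[0,0,0]],[[0,0,10],[0,0,0]],[[0,0,5],[0,0,0]],[[0,0,0],[0,0,0]],[[0,0,0],[0,0,0]]]';python3 -c "
from h import *
print(delta((.5982,.0357,.078)))"
```

```text
clock: 43.55
eef_pos: [0.6001, 0.034, 0.0888]
tool_rot: [0.852, -0.524, 0.0, -0.0]
ft_force: [-0.1, 0.1, -0.2]
grip_width: 0.0584
grasp_force: 64.6
[-2.4  0.9 10.8]
```

```bash
python3 -m creep '[[[-2.4,0.9,5],[0,0,0]],[[0,0,4],[0,0,0]],[[0,0,1.5],[0,0,0]],[[0,0,0.5],[0,0,0]],[[0,0,0],[0,0,0]]]';python3 -m creep '[[[0,0,1],[0,0,0]],[[0,0,1],[0,0,0]],[[0,0,0.5],[0,0,0]],[[0,0,0.5],[0,0,0]]]';python3 -m creep '[[[0,0,0.5],[0,0,0.18]],[[0,0,0.5],[0,0,0.18]],[[0,0,0.5],[0,0,0.18]],[[0,0,0.5],[0,0,0.18]]]'
```

```text
clock: 44.18
eef_pos: [0.5981, 0.0367, 0.0778]
tool_rot: [0.852, -0.523, 0.0, -0.0]
ft_force: [1.2, -1.9, -0.3]
grip_width: 0.0589
grasp_force: 64.6
clock: 44.68
eef_pos: [0.5984, 0.0367, 0.0763]
tool_rot: [0.852, -0.523, 0.001, -0.0]
ft_force: [-1.5, 0.3, 8.1]
grip_width: 0.0589
grasp_force: 65.4
clock: 45.18
eef_pos: [0.6003, 0.037, 0.0759]
tool_rot: [-0.611, 0.791, -0.002, 0.003]
ft_force: [-0.2, -0.4, 13.1]
grip_width: 0.0591
grasp_force: 66.0
```

```bash
python3 -m creep '[[[0,0,0],[0,0,0.18]],[[0,0,0],[0,0,0.18]],[[0,0,0],[0,0,0.18]],[[0,0,0],[0,0,0.18]],[[0,0,0],[0,0,0.18]],[[0,0,0],[0,0,0.18]],[[0,0,0],[0,0,0.18]],[[0,0,0],[0,0,0.18]]]';python3 -c "
from h import *
held(shot('wrist'))"
```

```text
clock: 46.18
eef_pos: [0.6002, 0.0367, 0.0759]
tool_rot: [0.062, 0.998, 0.0, 0.003]
ft_force: [0.9, -1.5, 10.2]
grip_width: 0.0589
grasp_force: 65.8
top z -0.0216 x range [-0.0269  0.0311] y [-0.0277  0.0278] normal [ 0.007  0.    -1.   ] 13997
```

Lid 2 does not fit pot 1. I'll put it back on its place on the mat.

```bash
python3 -m creep '[[[0,0,-5],[0,0,0]],[[0,0,-30],[0,0,0]],[[-12.8,-53.8,0],[0,0,0]],[[-12.8,-53.8,0],[0,0,0]],[[-12.8,-53.8,0],[0,0,0]],[[-12.8,-53.8,0],[0,0,0]],[[-12.8,-53.8,0],[0,0,0]],[[0,0,40],[0,0,0]],[[0,0,35],[0,0,0]],[[0,0,15],[0,0,0]],[[0,0,0],[0,0,0]],[[0,0,0],[0,0,0]]]'
```

```text
clock: 47.72
eef_pos: [0.6308, -0.238, 0.0193]
tool_rot: [0.059, 0.998, -0.0, 0.001]
ft_force: [-0.5, -0.1, -0.6]
grip_width: 0.0588
grasp_force: 66.2
```

```bash
python3 -m creep '[[[0,0,10],[0,0,0]],[[0,0,3],[0,0,0]],[[0,0,1],[0,0,0]],[[0,0,0],[0,0,0]]]'; python3 -m creep '[[[0,0,0],[0,0,0]],[[0,0,0],[0,0,0]],[[0,0,0],[0,0,0]],[[0,0,-40],[0,0,0]],[[0,0,-50],[0,0,0]],[[0,0,-50],[0,0,0]],[[13.7,-41,0],[0,0,0]],[[13.7,-41,0],[0,0,0]],[[13.7,-41,0],[0,0,0]],[[0,0,0],[0,0,0]]]' 85; python3 -m creep '[[[0,0,0],[0,0,-0.18]],[[0,0,0],[0,0,-0.18]],[[0,0,0],[0,0,-0.18]],[[0,0,0],[0,0,-0.18]],[[0,0,0],[0,0,-0.18]],[[0,0,0],[0,0,-0.18]],[[0,0,0],[0,0,-0.18]],[[0,0,0],[0,0,-0.18]],[[0,0,0],[0,0,-0.18]],[[0,0,0],[0,0,-0.18]],[[0,0,0],[0,0,-0.18]],[[0,0,0],[0,0,0]]]';python3 - <<'E'
from h import *
o,p,T=pose(); print(np.round(o["joint_pos"],3),T.round(3).tolist())
c=shot("wrist"); cv2.imwrite("pics/w5.png",c["image"])
r=ring(c,(.5751,-.3555),.023,.035,.045); print(r,delta((r[0],r[1],.004)),ring(c,(.631,-.238),.02,.035,.045))
E
```

```text
clock: 48.22
eef_pos: [0.6296, -0.2378, 0.005]
tool_rot: [0.059, 0.998, -0.0, 0.0]
ft_force: [-3.1, 1.3, 4.8]
grip_width: 0.0588
grasp_force: 66.8
clock: 49.48
eef_pos: [0.5723, -0.3585, 0.1435]
tool_rot: [0.062, 0.998, -0.0, -0.0]
ft_force: [0.6, 0.7, 0.6]
grip_width: 0.0854
grasp_force: 0.0
clock: 50.98
eef_pos: [0.5746, -0.3544, 0.1435]
tool_rot: [0.802, -0.598, -0.0, -0.0]
ft_force: [-0.8, 0.4, 0.1]
grip_width: 0.0848
grasp_force: 0.0
[-0.553  0.638  0.39   1.323  0.    -2.413] [[0.285, -0.958, -0.0], [-0.958, -0.285, 0.0], [-0.0, -0.0, -1.0]]
[ 5.755e-01 -3.560e-01  2.640e-02  3.020e-02  3.926e+03] [  1.8  -0.5 139.5] [ 6.284e-01 -2.377e-01  2.620e-02  3.060e-02  1.811e+03]
```

View pics/w5.png

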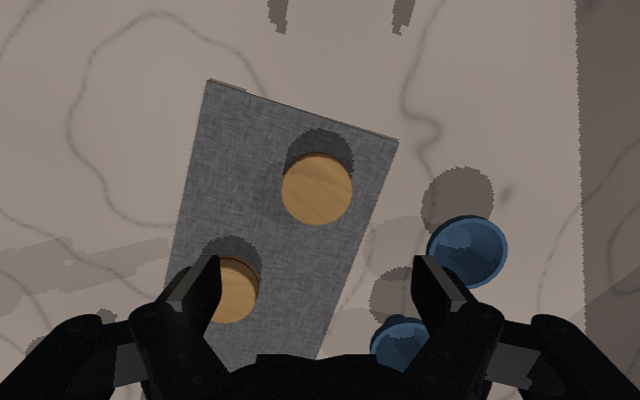

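Lid 2 is back on the mat, top up, and lid 3 is at pixel (317,189). I'll grasp lid 3.

```bash
python3 -m creep '[[[1.8,-0.7,35],[0,0,0]],[[0,0,40],[0,0,0]],[[0,0,35],[0,0,0]],[[0,0,18],[0,0,0]],[[0,0,8],[0,0,0]],[[0,0,3],[0,0,0]],[[0,0,0],[0,0,0]],[[0,0,0],[0,0,0]]]' ; python3 -m creep '[[[0,0,0],[0,0,0]],[[0,0,0],[0,0,0]],[[0,0,0],[0,0,0]],[[0,0,0],[0,0,0]],[[0,0,0],[0,0,0]],[[0,0,0],[0,0,0]],[[0,0,-5],[0,0,0]],[[0,0,-30],[0,0,0]],[[0,0,-50],[0,0,0]],[[0,0,-25],[0,0,0]],[[0,0,0],[0,0,0]],[[0,0,0],[0,0,0]]]' 40;python3 - <<'E'
from h import *
c=shot("wrist"); held(c); print(pose()[2].round(3).tolist(),delta((.5986,.0350,.11)))
E
```

```text
clock: 52.02
eef_pos: [0.5761, -0.3572, 0.0061]
tool_rot: [0.802, -0.597, 0.001, -0.0]
ft_force: [-0.4, -0.1, 0.4]
grip_width: 0.0852
grasp_force: 0.0
clock: 53.52
eef_pos: [0.5744, -0.3562, 0.1128]
tool_rot: [0.802, -0.597, -0.001, 0.0]
ft_force: [0.3, -0.1, -1.1]
grip_width: 0.0589
grasp_force: 64.5
top z -0.0207 x range [-0.0294  0.0287] y [-0.0276  0.0277] normal [ 0.004 -0.    -1.   ] 13662
[[0.286, -0.958, -0.004], [-0.958, -0.286, 0.002], [-0.003, 0.003, -1.0]] [-367.6 -135.4    3. ]
```

```bash
python3 -m creep '[[[-52.5,-19.3,0],[0,0,0]],[[-52.5,-19.3,0],[0,0,0]],[[-52.5,-19.3,0],[0,0,0]],[[-52.5,-19.3,0],[0,0,0]],[[-52.5,-19.3,0],[0,0,0]],[[-52.5,-19.3,0],[0,0,0]],[[-52.3,-19.6,0],[0,0,0]],[[0,0,10],[0,0,0]],[[0,0,10],[0,0,0]],[[0,0,3],[0,0,0]],[[0,0,0],[0,0,0]],[[0,0,0],[0,0,0]]]';python3 -c "
from h import *
print(delta((.5987,.0347,.078)))"
```

```text
clock: 55.08
eef_pos: [0.6002, 0.0329, 0.092]
tool_rot: [0.801, -0.598, 0.0, -0.0]
ft_force: [0.4, 0.5, -0.7]
grip_width: 0.0589
grasp_force: 64.5
[-2.2  0.9 14. ]
```

```bash
python3 -m creep '[[[-2.2,0.9,8],[0,0,0]],[[0,0,4],[0,0,0]],[[0,0,2],[0,0,0]],[[0,0,1],[0,0,0]],[[0,0,0],[0,0,0]]]';python3 -m creep '[[[0,0,0.5],[0,0,0.18]],[[0,0,0.5],[0,0,0.18]],[[0,0,0.5],[0,0,0.18]],[[0,0,0.5],[0,0,0.18]]]';python3 -m creep '[[[0,0,0.5],[0,0,0.18]],[[0,0,0.5],[0,0,0.18]],[[0,0,0.5],[0,0,0.18]],[[0,0,0.5],[0,0,0.18]]]'
```

```text
clock: 55.7
eef_pos: [0.599, 0.0353, 0.0771]
tool_rot: [0.802, -0.597, 0.001, -0.0]
ft_force: [2.2, -3.2, 1.3]
grip_width: 0.0589
grasp_force: 64.7
clock: 56.2
eef_pos: [0.5991, 0.0355, 0.0751]
tool_rot: [-0.538, 0.843, -0.001, 0.0]
ft_force: [0.7, -1.5, 1.0]
grip_width: 0.0588
grasp_force: 64.7
clock: 56.7
eef_pos: [0.5991, 0.0357, 0.0728]
tool_rot: [-0.206, 0.979, -0.0, 0.001]
ft_force: [2.2, -1.6, 0.2]
grip_width: 0.0589
grasp_force: 64.6
```

It is sinking freely, so it fits pot 1. I'll go on.

```bash
python3 -m creep '[[[0,0,0.68],[0,0,0.18]],[[0,0,0.68],[0,0,0.18]],[[0,0,0.68],[0,0,0.18]],[[0,0,0.68],[0,0,0.18]]]';python3 -m creep '[[[0,0,0.68],[0,0,0.18]],[[0,0,0.68],[0,0,0.18]],[[0,0,0.68],[0,0,0.18]],[[0,0,0.68],[0,0,0.18]]]'; python3 -c "
from h import *
o,p,T=pose();print(o['ft_torque']);held(shot('wrist'))"; python3 -m creep '[[[0,0,0.5],[0,0,0.18]],[[0,0,0.5],[0,0,0.18]]]';python3 -c "
from h import *
o,p,T=pose();print(o['ft_torque'])"
```

```text
clock: 57.2
eef_pos: [0.5987, 0.036, 0.0699]
tool_rot: [0.152, 0.988, 0.0, 0.0]
ft_force: [2.5, -0.5, 0.1]
grip_width: 0.0587
grasp_force: 64.6
clock: 57.7
eef_pos: [0.5987, 0.0361, 0.0672]
tool_rot: [0.49, 0.872, 0.0, 0.0]
ft_force: [2.3, -1.6, -0.7]
grip_width: 0.0591
grasp_force: 64.7
[-0.22562107 -0.56914236 -0.00061387]
top z -0.0204 x range [-0.0275  0.0303] y [-0.0277  0.0278] normal [ 0.012 -0.001 -1.   ] 13674
clock: 58.0
eef_pos: [0.5989, 0.0361, 0.0663]
tool_rot: [0.637, 0.771, 0.001, 0.0]
ft_force: [2.4, -1.8, 0.0]
grip_width: 0.0588
grasp_force: 64.7
[-0.26834876 -0.51702413 -0.00096426]
```

```bash
python3 -m creep '[[[0,0,0.4],[0,0,0.18]],[[0,0,0.2],[0,0,0]]]';python3 -c "
from h import *
o,p,T=pose();print(o['ft_torque'])";python3 -m creep '[[[0,0,0.3],[0,0,0.1]],[[0,0,0],[0,0,0]]]';python3 -c "
from h import *
o,p,T=pose();print(o['ft_torque'],np.round(o['joint_pos'],3))"
```

```text
clock: 58.25
eef_pos: [0.5988, 0.036, 0.0663]
tool_rot: [0.702, 0.713, 0.001, 0.0]
ft_force: [1.2, -1.8, 3.4]
grip_width: 0.059
grasp_force: 65.2
[-0.28063216 -0.22694272 -0.18076814]
clock: 58.5
eef_pos: [0.5992, 0.0358, 0.0662]
tool_rot: [0.736, 0.677, 0.001, 0.001]
ft_force: [2.1, -1.8, 4.9]
grip_width: 0.0587
grasp_force: 65.3
[-0.30055428 -0.37102129 -0.16913259] [0.06  0.549 0.021 1.04  0.    1.714]
```

```bash
for i in 1; do python3 -m creep '[[[0,0,0],[0,0,0.15]],[[0,0,0],[0,0,0.15]]]';python3 -c "
from h import *
o,p,T=pose();print(o['ft_torque']);held(shot('wrist'))"; done
```

```text
clock: 58.75
eef_pos: [0.5996, 0.0357, 0.0661]
tool_rot: [0.829, 0.56, 0.001, 0.001]
ft_force: [3.2, -2.8, 2.2]
grip_width: 0.0584
grasp_force: 63.4
[-0.6150244  -0.56770615  2.24767493]
top z -0.0203 x range [-0.028   0.0301] y [-0.0277  0.0276] normal [ 0.006  0.001 -1.   ] 13644
```

The torque reached 2.25 Nm at home height, so pot 1 is done. Now the covers.

```bash
python3 -m creep '[[[0,0,0],[0,0,0]],[[0,0,0],[0,0,0]],[[0,0,0],[0,0,0]],[[0,0,-10],[0,0,0]],[[0,0,-45],[0,0,0]],[[0,0,-45],[0,0,0]],[[-29.7,-41.7,0],[0,0,0]],[[-29.7,-41.7,0],[0,0,0]],[[-29.7,-41.7,0],[0,0,0]]]' 85; python3 -m creep '[[[0,0,0],[0,0,-0.18]],[[0,0,0],[0,0,-0.18]],[[0,0,0],[0,0,-0.18]],[[0,0,0],[0,0,-0.18]],[[0,0,0],[0,0,-0.18]],[[0,0,0],[0,0,-0.18]],[[0,0,0],[0,0,-0.18]],[[0,0,0],[0,0,-0.18]],[[0,0,0],[0,0,-0.18]],[[0,0,0],[0,0,-0.18]],[[0,0,0],[0,0,0]],[[0,0,0],[0,0,0]]]';python3 - <<'E'
from h import *
o,p,T=pose(); print(np.round(o["joint_pos"],3),T.round(3).tolist())
c=shot("wrist"); cv2.imwrite("pics/w6.png",c["image"])
r=ring(c,(.451,-.002),.034,.05,.05); print(r,delta((r[0],r[1],.0215)))
lidw(c,(.599,.035),.08,.1)
c=shot("top"); print("top",ring(c,(.451,-.002),.034,.05,.05),"lids",ring(c,(.599,.035),.08,.1),ring(c,(.615,.154),.08,.1))
P=cloud(c); b=c["image"][200:240,165:205].astype(int); m=(b[...,2]-b[...,0]>30); v,u=np.nonzero(m); print("coaster px",u.mean()+165,v.mean()+200,m.sum(), onz(c,(u.mean()+165,v.mean()+200),.005))
E
```

```text
clock: 59.92
eef_pos: [0.4476, 0.0004, 0.1662]
tool_rot: [0.83, 0.558, 0.001, 0.0]
ft_force: [0.1, -0.2, 0.7]
grip_width: 0.0848
grasp_force: 0.0
clock: 61.42
eef_pos: [0.449, 0.0006, 0.1658]
tool_rot: [0.08, 0.997, 0.0, 0.0]
ft_force: [-0.2, 0.3, 0.6]
grip_width: 0.085
grasp_force: 0.0
[ 1.000e-03  1.820e-01 -2.460e-01  1.142e+00  0.000e+00  1.620e-01] [[-0.987, 0.16, 0.001], [0.16, 0.987, 0.0], [-0.001, 0.0, -1.0]]
[ 4.513e-01 -1.500e-03  3.920e-02  3.310e-02  1.494e+03] [ -2.6  -1.7 144.2]
lid top centre [0.5823 0.0383 0.0863] r 0.0246 normal [-0.015 -0.002  1.   ] n 1092
top None lids [6.008e-01 3.830e-02 8.770e-02 3.010e-02 3.290e+02] [6.162e-01 1.566e-01 8.790e-02 3.020e-02 3.360e+02]
coaster px 182.64277180406214 218.36559139784947 837 [0.50247394 0.40913306 0.005     ]
```

View pics/w6.png

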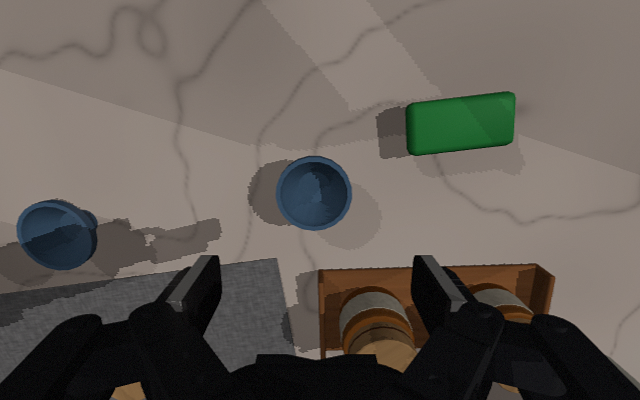

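The cover is at pixel (314,193), with a radius of 33 mm. I'll grasp it and carry it over the coaster.

```bash
python3 -m creep '[[[-2.6,-1.7,40],[0,0,0]],[[0,0,45],[0,0,0]],[[0,0,35],[0,0,0]],[[0,0,15],[0,0,0]],[[0,0,7],[0,0,0]],[[0,0,2],[0,0,0]],[[0,0,0],[0,0,0]]]' ; python3 -m creep '[[[0,0,0],[0,0,0]],[[0,0,0],[0,0,0]],[[0,0,0],[0,0,0]],[[0,0,0],[0,0,0]],[[0,0,0],[0,0,0]]]' 50; python3 -m creep '[[[0,0,-10],[0,0,0]],[[0,0,-50],[0,0,0]],[[0,0,-50],[0,0,0]],[[0,0,-40],[0,0,0]],[[0,0,0],[0,0,0]]]';python3 - <<'E'
from h import *
o,p,T=pose(); c=shot("wrist"); cv2.imwrite("pics/w7.png",c["image"]); print(delta((.5015,.407,.17)))
Q=(cloud(c).reshape(-1,3)-p)@T
q=Q[(np.abs(Q[:,0])<.05)&(np.abs(Q[:,1])<.031)&(Q[:,2]>-.03)&(Q[:,2]<-.012)]; print(q.min(0).round(4),q.max(0).round(4),np.percentile(q[:,0],[.5,99.5]))
E
```

```text
clock: 62.4
eef_pos: [0.4519, -0.0015, 0.022]
tool_rot: [0.079, 0.997, 0.0, 0.001]
ft_force: [0.3, 0.3, 0.8]
grip_width: 0.0851
grasp_force: 0.0
clock: 63.02
eef_pos: [0.452, -0.0015, 0.0229]
tool_rot: [0.079, 0.997, 0.0, 0.001]
ft_force: [-3.2, -0.4, 8.5]
grip_width: 0.0642
grasp_force: 64.5
clock: 63.65
eef_pos: [0.4539, -0.0015, 0.1754]
tool_rot: [0.079, 0.997, 0.0, 0.004]
ft_force: [-0.7, -0.3, -1.4]
grip_width: 0.064
grasp_force: 66.6
[ 16.1 411.1   3.4]
[-0.0326 -0.031  -0.0273] [ 0.0337  0.031  -0.012 ] [-0.03136541  0.03333619]
```

View pics/w7.png

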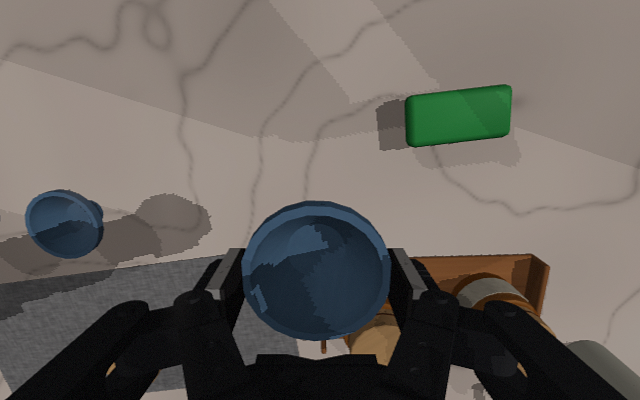

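The cover is held upright, at pixel (316,270), and centred. On to the coaster.

```bash
python3 -m creep '[[[2.3,58.7,0],[0,0,0]],[[2.3,58.7,0],[0,0,0]],[[2.3,58.7,0],[0,0,0]],[[2.3,58.7,0],[0,0,0]],[[2.3,58.7,0],[0,0,0]],[[2.3,58.7,0],[0,0,0]],[[2.3,58.7,0],[0,0,0]],[[0,0,0],[0,0,0]],[[0,0,0],[0,0,0]]]';python3 - <<'E'
from h import *
c=shot("scene"); 
for d in vision.place_of(c,"coaster_top")[:2]: print(d["score"],onz(c,d["position"],.005))
c=shot("wrist"); cv2.imwrite("pics/w8.png",c["image"]); im=c["image"].astype(int)
P=cloud(c); m=(im[...,2]-im[...,0]>25)&(np.hypot(P[...,0]-.5015,P[...,1]-.407)<.075)&(P[...,2]<.02); q=P[m]
(x,y),r=cv2.minEnclosingCircle(q[:,:2].astype(np.float32)); print(x,y,r,len(q),np.median(q[:,2]),q.min(0),q.max(0),delta((.5015,.407,.05)))
E
```

```text
clock: 64.82
eef_pos: [0.4992, 0.406, 0.1691]
tool_rot: [0.079, 0.997, -0.002, -0.001]
ft_force: [1.1, -0.5, -0.8]
grip_width: 0.0642
grasp_force: 66.7
0.66 [0.50159548 0.40387004 0.005     ]
0.56 [ 0.52848796 -0.02470423  0.005     ]
0.5029951930046082 0.40855512022972107 0.05095667019486427 6298 0.0045283370233936415 [ 0.45213849  0.35886762 -0.00221053] [0.53785162 0.45906213 0.00721087] [ -1.1   2.2 121.2]
```

View pics/w8.png

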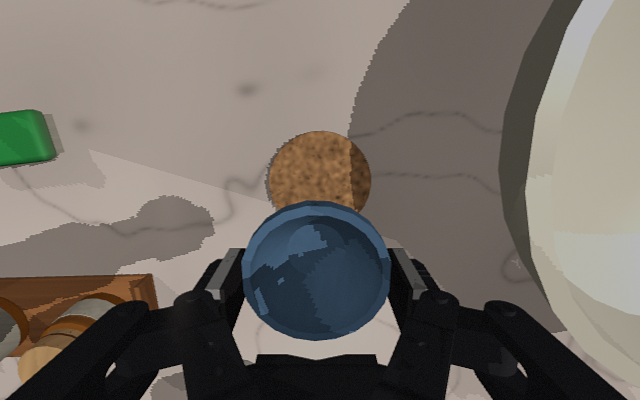

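The coaster is under the cover, at pixel (318,180), with a fitted radius of 51 mm. I'll lower the cover onto it.

```bash
python3 -m creep '[[[-2.5,2.1,40],[0,0,0]],[[0,0,50],[0,0,0]],[[0,0,30],[0,0,0]],[[0,0,10],[0,0,0]],[[0,0,5],[0,0,0]],[[0,0,2],[0,0,0]],[[0,0,0],[0,0,0]]]';python3 -m creep '[[[0,0,2],[0,0,0]],[[0,0,1],[0,0,0]],[[0,0,0],[0,0,0]]]'
```

```text
clock: 65.85
eef_pos: [0.5038, 0.409, 0.0358]
tool_rot: [0.079, 0.997, 0.001, 0.001]
ft_force: [-0.1, -0.1, -1.1]
grip_width: 0.0644
grasp_force: 66.7
clock: 66.22
eef_pos: [0.503, 0.4085, 0.0313]
tool_rot: [0.079, 0.997, -0.0, -0.0]
ft_force: [-0.4, -0.8, -0.0]
grip_width: 0.0642
grasp_force: 66.7
```

```bash
python3 -m creep '[[[0,0,1.5],[0,0,0]],[[0,0,1],[0,0,0]],[[0,0,0.5],[0,0,0]],[[0,0,0],[0,0,0]]]'; python3 -c "
from h import *
print(pose()[1])"
```

```text
clock: 66.72
eef_pos: [0.503, 0.4084, 0.0283]
tool_rot: [0.079, 0.997, -0.0, -0.0]
ft_force: [-0.1, 0.2, -1.6]
grip_width: 0.0638
grasp_force: 66.7
[0.50304992 0.40843321 0.0282734 ]
```

```bash
python3 -m creep '[[[0,0,0.7],[0,0,0]],[[0,0,0],[0,0,0]]]'; python3 -m creep '[[[0,0,0],[0,0,0]],[[0,0,0],[0,0,0]],[[0,0,0],[0,0,0]],[[0,0,-10],[0,0,0]],[[0,0,-40],[0,0,0]],[[0,0,-50],[0,0,0]],[[0,0,-40],[0,0,0]],[[0,0,0],[0,0,0]]]' 85
python3 -c "
from h import *
c=shot('wrist'); print(ring(c,(.503,.408),.039,.055,.05))"
python3 -m creep '[[[-4.7,-53.7,0],[0,0,0]],[[-4.7,-53.7,0],[0,0,0]],[[-4.7,-53.7,0],[0,0,0]],[[-4.7,-53.7,0],[0,0,0]],[[-4.7,-53.7,0],[0,0,0]],[[-4.7,-53.7,0],[0,0,0]],[[-4.7,-53.7,0],[0,0,0]],[[-4.7,-53.7,0],[0,0,0]],[[-4.7,-53.7,0],[0,0,0]],[[-4.7,-53.7,0],[0,0,0]],[[-4.7,-53.7,0],[0,0,0]],[[-4.7,-53.7,0],[0,0,0]]]'
python3 -m creep '[[[0,0,0],[0,0,0]],[[0,0,0],[0,0,0]]]'
python3 - <<'E'
from h import *
c=shot("wrist"); cv2.imwrite("pics/w9.png",c["image"])
for q in((.455,-.237),(.4425,-.344)):
    r=ring(c,q,.034,.05,.05); print(r, r is not None and delta((r[0],r[1],.0215)))
c=shot("top"); print(ring(c,(.455,-.237),.034,.05,.05),ring(c,(.4425,-.344),.034,.05,.05),ring(c,(.503,.408),.039,.055,.05))
E
```

```text
clock: 66.97
eef_pos: [0.5031, 0.4085, 0.0281]
tool_rot: [0.079, 0.997, 0.0, 0.0]
ft_force: [-0.9, -1.3, 1.6]
grip_width: 0.0639
grasp_force: 66.9
clock: 67.97
eef_pos: [0.5054, 0.4103, 0.1736]
tool_rot: [0.079, 0.997, 0.004, 0.004]
ft_force: [-0.3, -0.9, -0.6]
grip_width: 0.0847
grasp_force: 0.0
[5.025e-01 4.086e-01 4.420e-02 3.320e-02 1.476e+03]
clock: 69.53
eef_pos: [0.4556, -0.238, 0.1664]
tool_rot: [0.079, 0.997, 0.001, -0.001]
ft_force: [0.9, -0.0, 0.0]
grip_width: 0.0853
grasp_force: 0.0
clock: 69.78
eef_pos: [0.4559, -0.2362, 0.1665]
tool_rot: [0.08, 0.997, 0.001, -0.001]
ft_force: [0.3, 0.4, -0.3]
grip_width: 0.0848
grasp_force: 0.0
[ 4.528e-01 -2.364e-01  3.920e-02  3.310e-02  1.508e+03] [  3.   -1.4 145.3]
[ 4.396e-01 -3.430e-01  3.920e-02  3.330e-02  1.621e+03] [  -0.8 -108.8  145.2]
[ 4.536e-01 -2.338e-01  3.940e-02  3.280e-02  4.700e+01] None [5.048e-01 4.100e-01 4.550e-02 3.370e-02 1.440e+02]
```

View pics/w9.png

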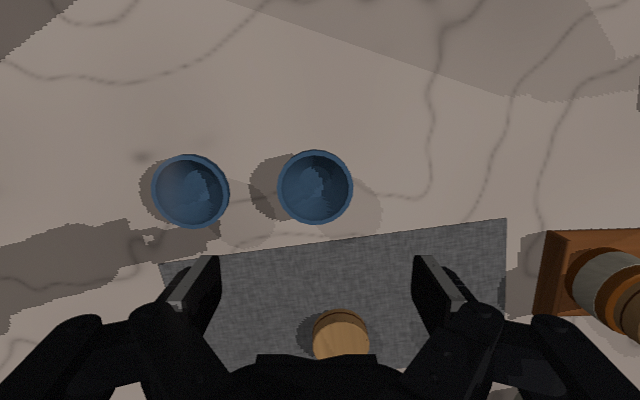

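Covers 2 and 3 are at pixels (315,187) and (190,190). I'll take cover 2.

```bash
python3 -m creep '[[[3,-1.2,40],[0,0,0]],[[0,0,45],[0,0,0]],[[0,0,35],[0,0,0]],[[0,0,15],[0,0,0]],[[0,0,7],[0,0,0]],[[0,0,2.5],[0,0,0]],[[0,0,0],[0,0,0]]]' ; python3 -m creep '[[[0,0,0],[0,0,0]],[[0,0,0],[0,0,0]],[[0,0,0],[0,0,0]],[[0,0,0],[0,0,0]],[[0,0,0],[0,0,0]],[[0,0,-10],[0,0,0]],[[0,0,-50],[0,0,0]],[[0,0,-50],[0,0,0]],[[0,0,-40],[0,0,0]],[[0,0,0],[0,0,0]]]' 50
cat >> h.py <<'E'
def cup(c):
    o,p,T=pose(); Q=(cloud(c).reshape(-1,3)-p)@T
    q=Q[(np.abs(Q[:,0])<.05)&(np.abs(Q[:,1])<.031)&(Q[:,2]>-.03)&(Q[:,2]<-.012)]; x=np.percentile(q[:,0],[.3,99.7])
    print("lip x centre mm",(x.mean()*1e3).round(2),"half",np.ptp(x)/2,"lip z",np.percentile(q[:,2],1).round(4),"front/back lip z",[np.percentile(q[np.abs(q[:,0]-s)<.004][:,2],3).round(4) for s in x])
E
python3 -c "
from h import *
cup(shot('wrist'))"
```

```text
clock: 70.75
eef_pos: [0.4546, -0.2378, 0.0242]
tool_rot: [0.079, 0.997, -0.0, 0.001]
ft_force: [1.6, 0.1, -0.6]
grip_width: 0.0849
grasp_force: 0.0
clock: 72.0
eef_pos: [0.4561, -0.2388, 0.1776]
tool_rot: [0.079, 0.997, -0.002, 0.004]
ft_force: [-0.4, -0.4, -2.0]
grip_width: 0.0645
grasp_force: 66.7
lip x centre mm 0.71 half 0.03262258335719291 lip z -0.018 front/back lip z [np.float64(-0.0178), np.float64(-0.0177)]
```

```bash
python3 -m creep '[[[4.5,53.7,0],[0,0,0]],[[4.5,53.7,0],[0,0,0]],[[4.5,53.7,0],[0,0,0]],[[4.5,53.7,0],[0,0,0]],[[4.5,53.7,0],[0,0,0]],[[4.5,53.7,0],[0,0,0]],[[4.5,53.7,0],[0,0,0]],[[4.5,53.7,0],[0,0,0]],[[4.5,53.7,0],[0,0,0]],[[4.5,53.7,0],[0,0,0]],[[4.5,53.7,0],[0,0,0]],[[4.5,53.7,0],[0,0,0]]]'; python3 -m creep '[[[0,0,0],[0,0,0]],[[0,0,40],[0,0,0]],[[0,0,30],[0,0,0]],[[0,0,0],[0,0,0]],[[0,0,0],[0,0,0]],[[0,0,0],[0,0,0]]]'; python3 -c "
from h import *
print(delta((.503,.4085,.045)))"
```

```text
clock: 73.55
eef_pos: [0.5014, 0.4083, 0.1709]
tool_rot: [0.079, 0.997, -0.001, -0.001]
ft_force: [1.5, -1.0, -0.9]
grip_width: 0.064
grasp_force: 66.7
clock: 74.3
eef_pos: [0.5033, 0.4078, 0.1051]
tool_rot: [0.08, 0.997, 0.001, 0.001]
ft_force: [-0.6, -0.3, -1.2]
grip_width: 0.064
grasp_force: 66.8
[ 0.6  0.4 60.1]
```

```bash
python3 -m creep '[[[0.6,0.4,30],[0,0,0]],[[0,0,18],[0,0,0]],[[0,0,8],[0,0,0]],[[0,0,2],[0,0,0]],[[0,0,0],[0,0,0]]]'; python3 -m creep '[[[0,0,2],[0,0,0]],[[0,0,1],[0,0,0]],[[0,0,0.5],[0,0,0]],[[0,0,0],[0,0,0]]]'
```

```text
clock: 74.92
eef_pos: [0.5025, 0.4084, 0.0463]
tool_rot: [0.079, 0.997, 0.001, 0.001]
ft_force: [0.4, 0.6, -1.5]
grip_width: 0.064
grasp_force: 66.8
clock: 75.42
eef_pos: [0.5033, 0.4086, 0.044]
tool_rot: [0.079, 0.997, 0.001, 0.002]
ft_force: [-0.3, -1.4, 6.3]
grip_width: 0.0642
grasp_force: 67.5
```

```bash
python3 -m creep '[[[0,0,0],[0,0,0]],[[0,0,0],[0,0,0]],[[0,0,0],[0,0,0]],[[0,0,-10],[0,0,0]],[[0,0,-40],[0,0,0]],[[0,0,-50],[0,0,0]],[[0,0,-25],[0,0,0]],[[0,0,0],[0,0,0]],[[0,0,0],[0,0,0]]]' 85
python3 -c "
from h import *
c=shot('wrist'); cv2.imwrite('pics/w10.png',c['image']); lidw(c,(.503,.408),.048,.07); print(ring(c,(.503,.408),.054,.07,.05),delta((.4396,-.343,.165)),pose()[2][:2,:2].round(3).tolist())"
```

```text
clock: 76.55
eef_pos: [0.5013, 0.4075, 0.1658]
tool_rot: [0.079, 0.997, -0.001, -0.001]
ft_force: [0.5, -0.0, -1.7]
grip_width: 0.0849
grasp_force: 0.0
lid top centre [0.5034 0.4087 0.0583] r 0.0331 normal [ 0.048 -0.014  0.999] n 1199
[5.032e-01 4.087e-01 5.820e-02 3.330e-02 1.589e+03] [ -58.  -750.5    1.6] [[-0.987, 0.158], [0.158, 0.987]]
```

View pics/w10.png

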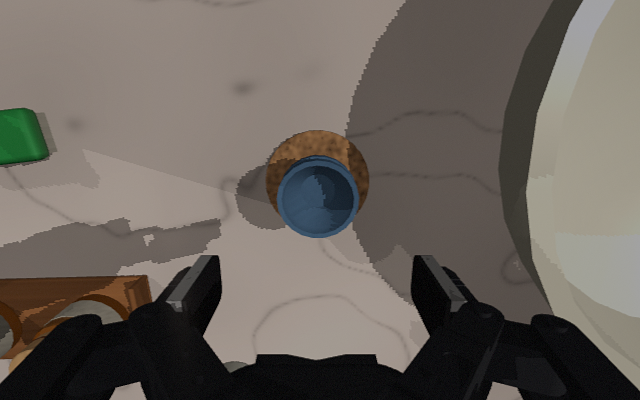

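The second cover is nested, with its lip at 58 mm as expected. I'll fetch the third.

```bash
python3 -m creep '[[[-4.5,-57.7,0],[0,0,0]],[[-4.5,-57.7,0],[0,0,0]],[[-4.5,-57.7,0],[0,0,0]],[[-4.5,-57.7,0],[0,0,0]],[[-4.5,-57.7,0],[0,0,0]],[[-4.5,-57.7,0],[0,0,0]],[[-4.5,-57.7,0],[0,0,0]],[[-4.5,-57.7,0],[0,0,0]],[[-4.5,-57.7,0],[0,0,0]],[[-4.5,-57.7,0],[0,0,0]],[[-4.5,-57.7,0],[0,0,0]],[[-4.5,-57.7,0],[0,0,0]]]'; python3 -m creep '[[[-4,-58,0],[0,0,0]],[[0,0,0],[0,0,0]],[[0,0,0],[0,0,0]],[[0,0,0],[0,0,0]]]'; python3 - <<'E'
from h import *
c=shot("wrist"); r=ring(c,(.44,-.343),.034,.05,.05); print(r,delta((r[0],r[1],.0215)))
c=shot("top")
for d in vision.spot_in(c,"cover_a_mid"): print(round(d["score"],2),d["position"])
E
```

```text
clock: 78.1
eef_pos: [0.4443, -0.2856, 0.1651]
tool_rot: [0.079, 0.997, 0.001, -0.001]
ft_force: [1.1, 0.1, -0.1]
grip_width: 0.0849
grasp_force: 0.0
clock: 78.6
eef_pos: [0.4403, -0.3406, 0.1661]
tool_rot: [0.078, 0.997, 0.001, -0.001]
ft_force: [0.6, -0.0, 0.8]
grip_width: 0.0851
grasp_force: 0.0
[ 4.394e-01 -3.431e-01  3.920e-02  3.310e-02  1.494e+03] [  0.6  -2.7 144.9]
```

```bash
python3 -m creep '[[[0.6,-2.4,40],[0,0,0]],[[0,0,45],[0,0,0]],[[0,0,35],[0,0,0]],[[0,0,15],[0,0,0]],[[0,0,7],[0,0,0]],[[0,0,2.5],[0,0,0]],[[0,0,0],[0,0,0]]]' ; python3 -m creep '[[[0,0,0],[0,0,0]],[[0,0,0],[0,0,0]],[[0,0,0],[0,0,0]],[[0,0,0],[0,0,0]],[[0,0,0],[0,0,0]],[[0,0,-10],[0,0,0]],[[0,0,-50],[0,0,0]],[[0,0,-50],[0,0,0]],[[0,0,-40],[0,0,0]],[[0,0,0],[0,0,0]]]' 50
python3 -c "
from h import *
cup(shot('wrist'))"
python3 -m creep '[[[4.3,57.8,0],[0,0,0]],[[4.3,57.8,0],[0,0,0]],[[4.3,57.8,0],[0,0,0]],[[4.3,57.8,0],[0,0,0]],[[4.3,57.8,0],[0,0,0]],[[4.3,57.8,0],[0,0,0]],[[4.3,57.8,0],[0,0,0]],[[4.3,57.8,0],[0,0,0]],[[4.3,57.8,0],[0,0,0]],[[4.3,57.8,0],[0,0,0]],[[4.3,57.8,0],[0,0,0]],[[4.3,57.8,0],[0,0,0]]]'; python3 -m creep '[[[4.3,57.8,0],[0,0,0]],[[0,0,30],[0,0,0]],[[0,0,25],[0,0,0]],[[0,0,0],[0,0,0]],[[0,0,0],[0,0,0]],[[0,0,0],[0,0,0]]]'; python3 -c "
from h import *
print(delta((.503,.4087,.058)))"
```

```text
clock: 79.62
eef_pos: [0.4402, -0.3451, 0.0233]
tool_rot: [0.079, 0.997, -0.001, 0.001]
ft_force: [0.1, 0.9, 0.3]
grip_width: 0.085
grasp_force: 0.0
clock: 80.88
eef_pos: [0.4415, -0.3463, 0.1769]
tool_rot: [0.079, 0.997, -0.003, 0.004]
ft_force: [-0.2, -0.6, -1.6]
grip_width: 0.0644
grasp_force: 66.8
lip x centre mm -0.01 half 0.032549568894680456 lip z -0.0193 front/back lip z [np.float64(-0.0192), np.float64(-0.0191)]
clock: 82.42
eef_pos: [0.497, 0.3496, 0.1701]
tool_rot: [0.079, 0.997, -0.001, -0.001]
ft_force: [0.8, 0.2, -1.1]
grip_width: 0.0642
grasp_force: 66.8
clock: 83.18
eef_pos: [0.5038, 0.4065, 0.1186]
tool_rot: [0.08, 0.997, 0.001, 0.001]
ft_force: [0.2, 0.5, -1.4]
grip_width: 0.0637
grasp_force: 66.9
[ 1.2  1.9 60.6]
```

```bash
python3 -m creep '[[[0.8,1.7,30],[0,0,0]],[[0,0,22],[0,0,0]],[[0,0,7],[0,0,0]],[[0,0,2],[0,0,0]],[[0,0,0],[0,0,0]]]'; python3 -m creep '[[[0,0,2],[0,0,0]],[[0,0,1],[0,0,0]],[[0,0,0.5],[0,0,0]],[[0,0,0],[0,0,0]]]'
```

```text
clock: 83.8
eef_pos: [0.5033, 0.4085, 0.0575]
tool_rot: [0.079, 0.997, 0.001, 0.001]
ft_force: [0.1, 0.1, -1.6]
grip_width: 0.0635
grasp_force: 66.9
clock: 84.3
eef_pos: [0.504, 0.4089, 0.0559]
tool_rot: [0.079, 0.997, 0.002, 0.002]
ft_force: [-0.8, -1.8, 8.8]
grip_width: 0.064
grasp_force: 67.9
```

```bash
python3 -m creep '[[[0,0,0],[0,0,0]],[[0,0,0],[0,0,0]],[[0,0,0],[0,0,0]],[[0,0,-10],[0,0,0]],[[0,0,-40],[0,0,0]],[[0,0,-50],[0,0,0]],[[0,0,-25],[0,0,0]],[[0,0,0],[0,0,0]],[[0,0,0],[0,0,0]]]' 85
python3 - <<'E'
from h import *
c=shot('wrist'); print(ring(c,(.503,.408),.066,.085,.05)); lidw(c,(.503,.408),.064,.085)
c=shot("scene"); im=c["image"]; cv2.imwrite("pics/s2.png",cv2.resize(im[120:320,200:500],None,fx=2.6,fy=2.6,interpolation=cv2.INTER_CUBIC))
c=shot("top"); cv2.imwrite("pics/t2.png",cv2.resize(c["image"][100:260,160:480],None,fx=2.5,fy=2.5,interpolation=cv2.INTER_CUBIC))
print(ring(c,(.599,.035),.08,.1),ring(c,(.615,.154),.08,.1),ring(c,(.63,-.238),.022,.035),ring(c,(.504,.409),.066,.085,.05))
E
```

```text
clock: 85.42
eef_pos: [0.502, 0.4077, 0.1768]
tool_rot: [0.079, 0.997, -0.001, -0.001]
ft_force: [0.1, -0.1, -0.6]
grip_width: 0.085
grasp_force: 0.0
[5.031e-01 4.084e-01 7.160e-02 3.310e-02 1.810e+03]
lid top centre [0.5031 0.4084 0.0719] r 0.0332 normal [ 0.002 -0.021  1.   ] n 1268
[6.005e-01 3.740e-02 8.760e-02 2.980e-02 3.310e+02] [6.17e-01 1.56e-01 8.81e-02 3.05e-02 3.40e+02] [ 6.308e-01 -2.356e-01  2.780e-02  3.040e-02  2.990e+02] [5.047e-01 4.097e-01 7.300e-02 3.330e-02 9.700e+01]
```

View pics/s2.png

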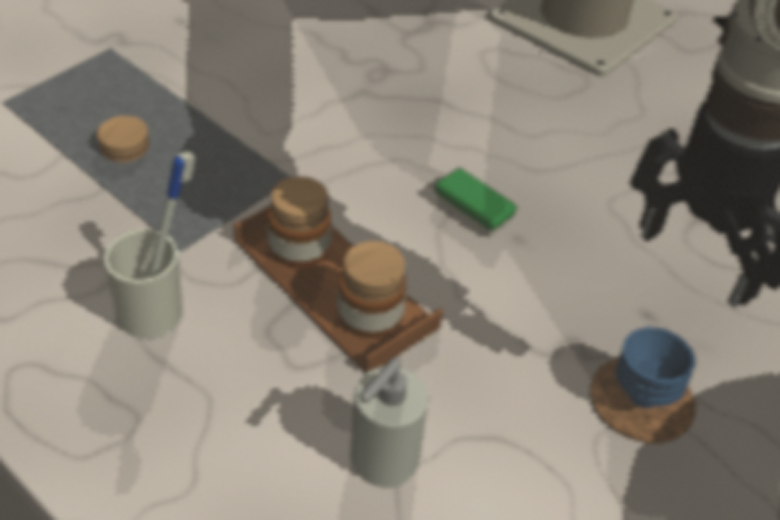

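View pics/t2.png

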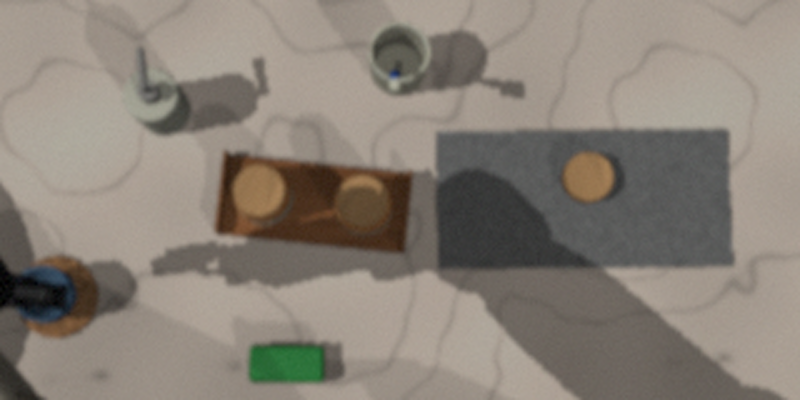

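Both lids are home at 87–88 mm. The spare lid lies on the mat, at crop pixel (588,177). The three covers are nested on the coaster, with the top lip at 71–72 mm against 71 expected. The mug, pump and brush are where they started.

```bash
python3 -c "
from workcell import workorder
print(workorder.job_done())"
```

```text
the job is handed in; nothing more can be done
None
```

The job is handed in at about 85 s: both pots have their fitting lids screwed fully home, the lid that fits neither lies top up on the mat, and the three covers are nested in one upright stack on the coaster.

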